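# Clean and grease a luthier's carving vise

### The job

Take the wooden scraper block, wipe the three loose wood chips off the carving vise's flat front plate onto the bench with it (do not touch the chips with the fingers), and set the scraper down on the bench clear of the vise. Then take the orange grease gun, press its mouth squarely onto the vise's tilted brass grease nipple until the red collar snaps fully down, and finish while still holding the gun pressed there against the spring. Leave the varnish bottle, the jar and the small brass plane where they stand.

Things in the scene. Friction and masses are not known exactly. Their poses are not given: they have to be found in the camera images.
- vise: Blue carving vise fixed to the bench. Origin on the bench; x points from its front to its back, y along its width, z up. Dark steel base plate 16 mm thick, x -125 to +90 mm, y -80 to +80 mm. The chips lie on its front, x -125 to -35 mm, open from above; bench beyond its +y and -y ends is free. Behind: two blue cheeks (y +-52 mm, 106 mm high) and the tilting head, all beyond x = -35 mm.
- nipple (a point): Grease nipple on the tilting head: point on its axis where the red collar's upper face stands before it is pressed. z points out along the nipple (up, leaning 11 to 26 degrees to the vise's -x, the robot's side); y is the vise's y. Brass, 17 mm in diameter, round end 17 mm beyond this point (27 mm beyond the collar when pressed). The head keeps its angle when pushed.
- collar (a joint): Red sprung collar, 27 mm in diameter, around the nipple: 0 m up, 0.010 m at its stop. The gun's rim pushes it down along the nipple's axis past two small sprung steel jaws (at the nipple's +x and -x), which give way and snap in over the rim. The push grows to about 13 N at 3 mm, then falls to about 6 N at 8 to 9 mm, and rises steeply at the stop; the spring pushes the gun back all the while.
- collar_face (a point): Centre of the red collar's upper face (moves down the nipple's axis with the collar); axes as nipple.
- gun_grip (a point): Grease gun, about 0.3 kg, standing mouth down on the bench, 114 mm tall: point on its axis, 77 mm above the mouth, in its round orange grip (28 mm in diameter, 50 to 106 mm above the mouth). Below the grip a dark flange, 44 mm in diameter; above it a cap, 33 mm in diameter. z runs along the axis from mouth to cap (up at the start).
- gun_mouth (a point): Centre of the gun's mouth rim (its lower end), 77 mm below gun_grip on the axis; same axes. Steel barrel 27 mm in diameter, swelling to a 34 mm bead 4 mm above the rim, with a bore 21 mm wide and 26 mm deep; fully home, the rim stands on the red collar and the bore holds the nipple.
- scraper_center (a point): Wooden scraper block with a steel lower edge, standing on the bench, 0.18 kg: this point is its centre. 80 mm long (x), 26 mm thick (y), 60 mm high (z, up), so the underside is 30 mm below this point.
- chip0_center (a point): Loose wood chip, 22 x 14 x 8 mm (x, y, z), lying on the vise's front plate; this point is its centre.
- chip1_center (a point): Loose wood chip, 22 x 14 x 8 mm (x, y, z), lying on the vise's front plate; this point is its centre.
- chip2_center (a point): Loose wood chip, 22 x 14 x 8 mm (x, y, z), lying on the vise's front plate; this point is its centre.
- varnish: Amber varnish bottle with red cap, 44 mm in diameter, 95 mm tall; origin at its underside. Leave alone.
- jar: Glass jar with steel lid, 60 mm in diameter, 70 mm tall; origin at its underside. Leave alone.
- plane: Small brass finger plane, 55 x 26 x 24 mm; origin at its underside. Leave alone.
Things that resemble listed ones, but are neither listed nor needed, are in the scene too. There is more than one size of the part that bears gun_grip; the job needs the smallest.

How it is judged (in metres and radians):
On the way, in this order (a step that is already met when the one before it is completed fails the run):
1. the three chips are wiped off the plate with the scraper held in the fingers ((height (world z) of chip0_center below 0.014 m or y of chip0_center in the frame of vise above 0.086 m or y of chip0_center in the frame of vise below -0.086 m or x of chip0_center in the frame of vise below -0.131 m) and (height (world z) of chip1_center below 0.014 m or y of chip1_center in the frame of vise above 0.086 m or y of chip1_center in the frame of vise below -0.086 m or x of chip1_center in the frame of vise below -0.131 m) and (height (world z) of chip2_center below 0.014 m or y of chip2_center in the frame of vise above 0.086 m or y of chip2_center in the frame of vise below -0.086 m or x of chip2_center in the frame of vise below -0.131 m) and height (world z) of each of chip0_center, chip1_center, chip2_center below 0.03 m and contact force between the fingers and scraper above 1 N), for 0.1 s.
2. the scraper is set down on the bench, clear of the vise (height (world z) of scraper_center below 0.036 m and contact force between the fingers and scraper below 0.1 N and contact force between scraper and vise below 0.1 N), for 0.2 s.
At the end, for the whole second after the job is handed in: Gun held in the fingers, its rim on the red collar (centres within 5 mm, axes within 7 degrees, pushing over 3 N), collar down more than 8 of 10 mm; scraper on the bench, released, not touching the vise; all three chips off the plate (centres below 14 mm or 6 mm beyond its edge) (all of step 2 and value of joint collar above 0.008 m and distance between gun_mouth and collar_face below 0.005 m and angle between the z axis of gun_mouth and the z axis of nipple, either way round below 0.12 rad and contact force between gun and vise above 3 N and contact force between the fingers and gun above 3 N and (height (world z) of chip0_center below 0.014 m or y of chip0_center in the frame of vise above 0.086 m or y of chip0_center in the frame of vise below -0.086 m or x of chip0_center in the frame of vise below -0.131 m) and (height (world z) of chip1_center below 0.014 m or y of chip1_center in the frame of vise above 0.086 m or y of chip1_center in the frame of vise below -0.086 m or x of chip1_center in the frame of vise below -0.131 m) and (height (world z) of chip2_center below 0.014 m or y of chip2_center in the frame of vise above 0.086 m or y of chip2_center in the frame of vise below -0.086 m or x of chip2_center in the frame of vise below -0.131 m) and height (world z) of each of chip0_center, chip1_center, chip2_center below 0.03 m); the arm keeps its last pose, push and grip.
It fails at once if the varnish bottle is shifted by more than 30 mm (distance of varnish from where it was at the start of the episode above 0.03 m).
It fails at once if the glass jar is shifted by more than 30 mm (distance of jar from where it was at the start of the episode above 0.03 m).
It fails at once if the small brass plane is shifted by more than 30 mm (distance of plane from where it was at the start of the episode above 0.03 m).
It fails at once if the fingers touch a chip (contact force between the fingers and chip0 above 0.5 N or contact force between the fingers and chip1 above 0.5 N or contact force between the fingers and chip2 above 0.5 N).
It also fails if it takes over 67 s, if anything falls off the work surface, if the arm or the gripper's body presses on something with over 40 N, if the wrist force passes 120 N, or if a joint passes its speed limit or range.

### The arm

A 6-joint arm with a two-finger parallel gripper is mounted at the origin on the work surface. World frame = base frame: x ahead of the robot, y to its left, z up, the work surface at z = 0. Lengths are in m, angles in degrees, forces in N, time in s.
With the tool pointing down it reaches from about 0.4 to 0.925 m from the base axis. Payload 3.4 kg.
Tool frame: the origin (TCP) lies on the mounting face of the last link; the fingertips stand 173 mm ahead of it and the grasp point (between the pads) lies 155 mm ahead of it; z points along the fingers, y is the direction in which the jaws open and shut (so a half turn about z gives the same grasp; the last joint's range is limited). The gripper opens to 85 mm and grips with 20 to 120 N. Pads are 22 mm wide; open, the fingers measure 114 mm over their backs; the gripper's body (76 mm by 85 mm) begins 54 mm behind the grasp point. The pads swing forward as they close: fully open they stand 13 mm farther back than shut.
Start: joints at [65.632, 17.578, 86.31, -0, 76.112, -4.211], TCP at [0.198, 0.54, 0.405] pointing down, gripper open.
Joint ranges: [-179.03, 179.03], [-60, 130.46], [8.19, 133.38], [-81.62, 261.62], [5.75, 156.47], [-153.77, 153.77]. Speed limits (degrees/s): [147.25, 147.25, 180, 180, 180, 180].

### API

Orientations are given as [roll, pitch, yaw] about the fixed x, y, z axes, in that order (R = Rz(yaw) Ry(pitch) Rx(roll)).
In Python, from workcell import * gives the robot as it stands.
- The arm moves only by the shell command python3 -m handwheel 'ROWS' [FORCE]. ROWS is text: rows parted by semicolons, each of 5 numbers parted by spaces: the finger opening in cm, from 0 to 8.54, then the shift along the tool's x, y, z in cm, then the turn about the tool's z in degrees. In form: gripper tx ty tz yaw; .... A call has 1 to 8 rows; each row shifts and turns the pose as measured when the row begins, along the tool's axes as they then stand; what a row does not reach is not made up. A row lasts 1/12 s, in which the tool goes at most 41.7 mm and 7.16 degrees, less where a joint would pass 70% of its speed; a pose out of reach is approached as far as the arm can. A call with a gripper value outside its range is refused whole. The fingers move at their own pace and stop on an object; FORCE is the grip in N (left out, the last holds). Time passes only in rows, so rows that do not move let the fingers close. It gives the time, the measured TCP pose, the force and the opening at its end, in the units of the state.
- read_state(): the state, without advancing time (a new reading comes with each control period).
- snapshot(name): name is "side" or "top" or "wrist"; returns the picture (420x560x3 uint8, red, green, blue); there is no depth.
- camera_model(name): a dict with "K" (3x3 intrinsics, pixels), "pose" (4x4, takes a point from camera to world coordinates); the wrist camera has in their place "tool_from_camera" (4x4, takes a point from camera to tool coordinates, whose origin is the TCP and whose axes are the flange's). Camera axes: x right, y down, z forward; pixel columns grow to the right and rows downward; lengths in m; the calibration is good to about 2 mm. A picture is of the moment at which its call begins: read the wrist's pose just before it. camera_model takes no time and is no camera call.
- close_job(): hands the job in, once; it reports no verdict.
The state is a dict: "t": time; "q": joint angles; "qvel": joint speeds; "joint_efforts": joint torques, N m; "eef_pos": TCP position; "tool_rot": TCP orientation; "force": force on the tool from outside, world axes, zero at the start; "wrist_torque": the same for the moment, N m; "width": finger opening in m.
Only numpy, scipy, OpenCV 4.12 (cv2) and the standard library are available. Lean on these libraries where they do the work, as an engineer would, in place of code of your own. Each camera call takes 0.05 s, during which the arm holds its last target. There are 200 camera calls.

## Working session

There is one attempt and no reset: what is moved stays moved. The work goes in short steps, Python scripts to look and compute and a shell command to move; the robot and the scene stay as the last step left them, time stands still between calls to the robot, and variables do not carry over. Pictures are saved under pics/ and viewed, about 8 in all and at most 12, crops included, and the job is handed in when it is done.

```bash
ls; mkdir -p pics; python3 - <<'E'
from workcell import *
import cv2,numpy as np
np.set_printoptions(precision=4,suppress=True)
print(read_state())
for n in ("side","top","wrist"):
    im=snapshot(n); cv2.imwrite(f"pics/{n}0.png",im[:,:,::-1]); print(n,camera_model(n))
E
```

```text
pics
{'t': 0.0, 'q': array([65.6328, 17.6209, 86.3848, -0.0003, 76.1114, -4.2121]), 'qvel': array([-0.0808,  0.1026,  0.0495, -0.0302, -0.0341,  0.0654]), 'joint_efforts': array([  0.0035, -45.7547, -25.1913,   0.0002,   0.0134,  -0.    ]), 'eef_pos': array([0.198 , 0.5394, 0.4038]), 'tool_rot': array([-179.8831,   -0.0083,  159.8449]), 'force': array([ 0.6989, -0.4939, -0.2688]), 'wrist_torque': array([ 0.0369, -0.0791, -0.0065]), 'width': 0.08552881763353783}
side {'K': array([[529.9633,   0.    , 285.6796],
       [  0.    , 529.9633, 209.1913],
       [  0.    ,   0.    ,   1.    ]]), 'pose': array([[-0.9585, -0.147 ,  0.2443,  0.1701],
       [-0.285 ,  0.47  , -0.8354,  1.3466],
       [ 0.008 , -0.8704, -0.4924,  0.8551],
       [ 0.    ,  0.    ,  0.    ,  1.    ]])}
top {'K': array([[442.1168,   0.    , 285.5033],
       [  0.    , 442.1168, 212.0356],
       [  0.    ,   0.    ,   1.    ]]), 'pose': array([[-0.0053, -0.9884,  0.152 ,  0.3471],
       [-0.9999,  0.0076,  0.0144,  0.0422],
       [-0.0154, -0.1519, -0.9883,  1.2629],
       [ 0.    ,  0.    ,  0.    ,  1.    ]])}
wrist {'K': array([[339.1897,   0.    , 279.4699],
       [  0.    , 339.1897, 212.2979],
       [  0.    ,   0.    ,   1.    ]]), 'tool_from_camera': array([[ 0.0001, -0.9503, -0.3113,  0.0799],
       [ 1.    , -0.    ,  0.0005,  0.001 ],
       [-0.0004, -0.3113,  0.9503,  0.0306],
       [ 0.    ,  0.    ,  0.    ,  1.    ]])}
```

View pics/top0.png

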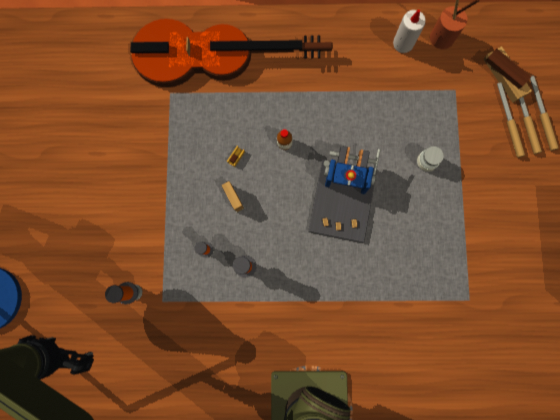

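View pics/side0.png

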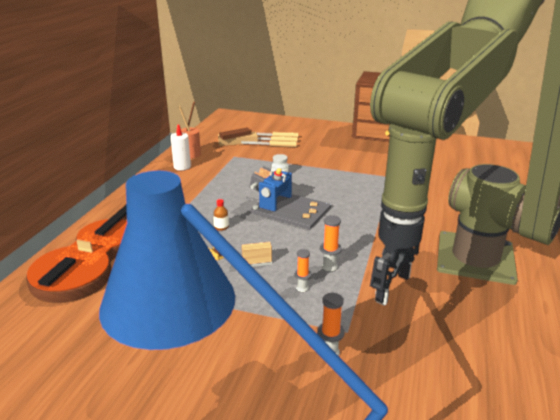

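The top view shows the scraper at about (232,195), the vise plate around (343,205), and the chips at (326,222), (338,226) and (354,224). The nipple is at (351,174). The guns are at (204,248), (245,265) and (120,293), and the side view shows the first one, at (304,270) there, is the smallest.

```bash
cat > h.py <<'E'
from workcell import *
import cv2,numpy as np
from scipy.spatial.transform import Rotation as R
np.set_printoptions(precision=4,suppress=True)
def T(s):
    M=np.eye(4);M[:3,:3]=R.from_euler('xyz',s['tool_rot'],degrees=True).as_matrix();M[:3,3]=s['eef_pos'];return M
def ray(n,uv,s=None):
    c=camera_model(n);P=c['pose'] if 'pose' in c else T(s)@c['tool_from_camera']
    d=P[:3,:3]@np.linalg.inv(c['K'])@np.r_[uv,1.];return P[:3,3],d/np.linalg.norm(d)
def onz(n,uv,z,s=None):
    o,d=ray(n,uv,s);return o+d*(z-o[2])/d[2]
def cross(*rays):
    A=np.zeros((3,3));b=np.zeros(3)
    for o,d in rays: M=np.eye(3)-np.outer(d,d);A+=M;b+=M@o
    return np.linalg.solve(A,b)
def proj(n,p,s=None):
    c=camera_model(n);P=c['pose'] if 'pose' in c else T(s)@c['tool_from_camera']
    q=c['K']@(P[:3,:3].T@(np.asarray(p)-P[:3,3]));return q[:2]/q[2]
def blobs(im,lo,hi,roi=None,amin=8):
    h=cv2.cvtColor(im,cv2.COLOR_RGB2HSV);m=cv2.inRange(h,np.array(lo),np.array(hi))
    if roi: z=np.zeros_like(m);x0,y0,x1,y1=roi;z[y0:y1,x0:x1]=m[y0:y1,x0:x1];m=z
    cs,_=cv2.findContours(m,cv2.RETR_EXTERNAL,cv2.CHAIN_APPROX_NONE)
    return [c for c in sorted(cs,key=cv2.contourArea,reverse=True) if cv2.contourArea(c)>=amin],m
E
python3 - <<'E'
from h import *
im=cv2.imread('pics/top0.png')[:,:,::-1]
for n,uv,z in [("scraper",(232,195),.06),("chip",(326,222),.024),("chip",(338,226),.024),("chip",(354,224),.024),("nip",(351,174),.13),("gun",(204,248),.1),("gun2",(245,265),.1),("plane",(236,156),.02),("varn",(284,132),.09),("plFL",(309,234),.016),("plFR",(364,243),.016),("plBR",(378,185),.016),("plBL",(318,180),.016)]: print(n,onz("top",uv,z))
c=im[110:290,170:400]; cv2.imwrite('pics/a.png',cv2.resize(c,None,fx=3.4,fy=3.3,interpolation=cv2.INTER_CUBIC)[:,:,::-1])
E
```

```text
scraper [0.581 0.208 0.06 ]
chip [ 0.5083 -0.0538  0.024 ]
chip [ 0.4967 -0.0873  0.024 ]
chip [ 0.502  -0.1325  0.024 ]
nip [ 0.6209 -0.1135  0.13  ]
gun [0.4317 0.2746 0.1   ]
gun2 [0.3865 0.166  0.1   ]
plane [0.7041 0.2034 0.02  ]
varn [0.7511 0.0623 0.09  ]
plFL [ 0.4754 -0.0057  0.016 ]
plFR [ 0.4489 -0.1601  0.016 ]
plBR [ 0.6153 -0.2056  0.016 ]
plBL [ 0.6315 -0.0337  0.016 ]
```

View pics/a.png

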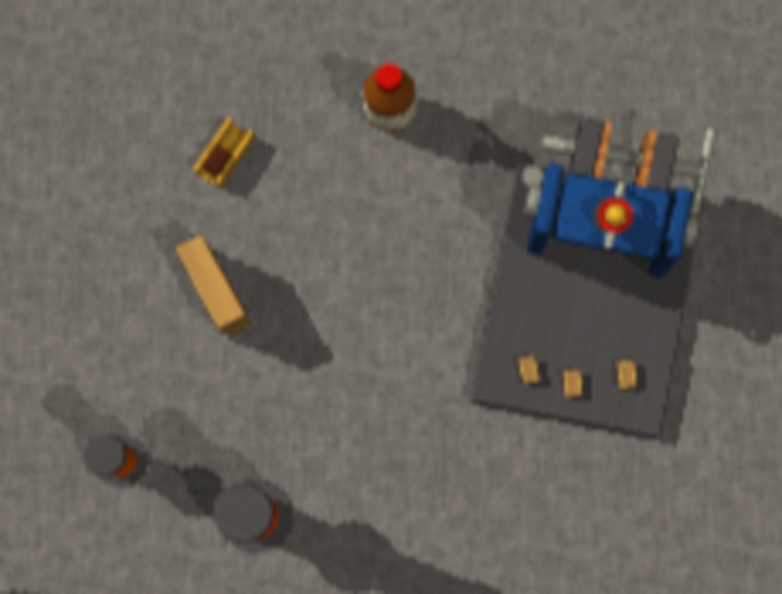

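The crop shows the scraper's top face lying about 28° from world x, the three chips on the plate, and the nipple's ball inside its red ring at crop (615,213). I'll measure these now. The moves can't tilt the tool, so I plan to swivel the gun between the pads by pushing it against the plate's edge.

```bash
python3 - <<'E'
from h import *
im=cv2.imread('pics/top0.png')[:,:,::-1].copy()
cs,m=blobs(im,(10,90,120),(25,255,255),(215,175,250,215))
for c in cs[:2]: print("scr",cv2.contourArea(c),cv2.minAreaRect(c))
c=cs[0]
box=cv2.boxPoints(cv2.minAreaRect(c))
P=np.array([onz("top",b,.06) for b in box]);print(P,P.mean(0))
cs,m=blobs(im,(8,80,100),(30,255,255),(315,205,370,240),3)
pl=[];
a=np.array([.4754,-.0057]);b=np.array([.4489,-.1601]);y=(a-b)/np.linalg.norm(a-b);x=np.array([y[1],-y[0]])
o=(a+b)/2+.125*x;print("vise",o,np.degrees(np.arctan2(x[1],x[0])),np.linalg.norm(a-b))
for c in cs: 
    M=cv2.moments(c);p=onz("top",(M['m10']/M['m00'],M['m01']/M['m00']),.022);d=p[:2]-o;print("chip",p,d@x,d@y)
# gun top: cap
print(onz("top",(170+111/3.4,110+456/3.3),.112))
E
```

```text
scr 228.5 ((231.10269165039062, 194.91619873046875), (27.813325881958008, 9.305767059326172), 62.10273361206055)
[[0.6102 0.2405 0.06  ]
 [0.6224 0.2178 0.06  ]
 [0.5526 0.1807 0.06  ]
 [0.5406 0.2033 0.06  ]] [0.5815 0.2106 0.06  ]
vise [ 0.5853 -0.104 ] -9.738907934224349 0.1566576203061951
chip [ 0.5059 -0.1322  0.022 ] -0.07356630498272056 -0.04118855495114545
chip [ 0.5102 -0.0512  0.022 ] -0.0830333275614077 0.039363228785725436
chip [ 0.4981 -0.0875  0.022 ] -0.0887456180514208 0.0015552210318890115
[0.4303 0.2757 0.112 ]
```

```bash
cat >> h.py <<'E'
def to(x,y,z,yaw):
    s=read_state();M=T(s);d=M[:3,:3].T@(np.array([x,y,z])-M[:3,3])*100
    w=(s['tool_rot'][2]-yaw+180)%360-180
    print('t%.2f'%s['t'],'pos',s['eef_pos'],'rot',s['tool_rot'],'F',s['force'],'w%.4f'%s['width'],'-> shift cm',d,'turn',round(w,2))
E
python3 -m handwheel '8.5 -4 -1.5 0 0; 8.5 -4 -1.5 0 0; 8.5 -4 -1.5 0 0; 8.5 -4 -1.5 0 0; 8.5 -4 -1.5 0 0; 8.5 -4 -1.5 0 0; 8.5 -4 -1.5 0 0; 8.5 -4 -1.5 0 0'
python3 -c "
from h import *
to(.581,.21,.38,-152)"
```

```text
t: 0.82
eef_pos: [0.4504, 0.3244, 0.4003]
tool_rot: [-179.9, -0.3, 160.8]
force: [1.0, 0.9, 0.3]
width: 0.0849
t0.82 pos [0.4504 0.3244 0.4003] rot [-179.8922   -0.3463  160.8383] F [1.0103 0.8925 0.2833] w0.0849 -> shift cm [-16.1072  -6.512    1.9475] turn -47.16
```

```bash

python3 -m handwheel '8.5 -4 -1.6 0.5 0; 8.5 -4 -1.6 0.5 0; 8.5 -4 -1.6 0.5 0; 8.5 -3 -1.4 0.5 0; 8.5 0 0 0 -7; 8.5 0 0 0 -7; 8.5 0 0 0 -7; 8.5 0 0 0 -7'
python3 -m handwheel '8.5 0 0 0 -7; 8.5 0 0 0 -7; 8.5 0 0 0 -5; 8.5 0 0 0 0; 8.5 0 0 0 0'
python3 -c "
from h import *
to(.581,.21,.33,-152)
s=read_state();im=snapshot('wrist');cv2.imwrite('pics/w1.png',im[:,:,::-1]);print(proj('wrist',(.581,.21,.06),s))
cs,m=blobs(im,(8,80,90),(28,255,255))
for c in cs[:4]:
  r=cv2.minAreaRect(c);print(cv2.contourArea(c),r,onz('wrist',r[0],.06,s))
"
```

```text
t: 1.48
eef_pos: [0.5763, 0.2082, 0.3764]
tool_rot: [-179.9, -0.4, -170.9]
force: [-0.7, 0.0, -0.2]
width: 0.085
t: 1.9
eef_pos: [0.5764, 0.2069, 0.3737]
tool_rot: [179.9, -0.7, -151.2]
force: [0.4, -0.1, -1.1]
width: 0.0852
t1.90 pos [0.5764 0.2069 0.3737] rot [ 179.9267   -0.6893 -151.2028] F [ 0.3627 -0.0588 -1.1064] w0.0852 -> shift cm [-0.6033  0.0484  4.3635] turn 0.8
[278.7336 207.5079]
18751.5 ((490.0, 244.0), (260.0, 138.0), 90.0) [0.5191 0.3943 0.06  ]
2554.5 ((279.5, 204.5), (93.0, 29.0), 90.0) [0.5783 0.2093 0.06  ]
1548.0 ((61.68000411987305, 281.74005126953125), (46.165740966796875, 44.91059875488281), 41.82017135620117) [0.7426 0.0666 0.06  ]
1355.0 ((374.6199951171875, 374.8399658203125), (24.799997329711914, 67.79999542236328), 36.869895935058594) [0.6916 0.3839 0.06  ]
```

View pics/w1.png

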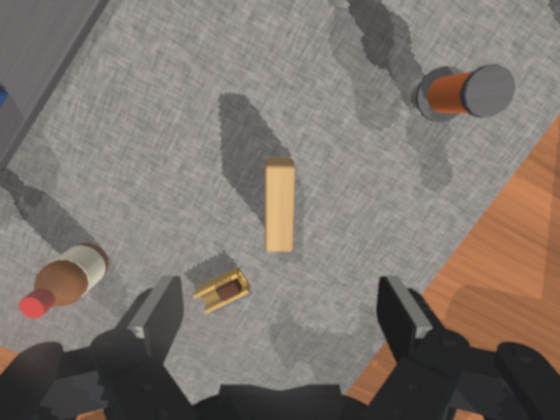

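The wrist view shows the scraper at (280,208), aligned with the tool, with the plane at (222,290) and the gun at (465,93). I'll descend and grip.

```bash

python3 -m handwheel '8.5 -0.5 0 4 0; 8.5 0 0 4 0; 8.5 0 0 4 0; 8.5 0 0 3 0; 8.5 0 0 2 0; 8.5 0 0 0 0'
python3 -c "
from h import *
to(.581,.21,.193,-152)"
```

```text
t: 2.45
eef_pos: [0.5829, 0.2102, 0.2026]
tool_rot: [-179.9, 0.1, -151.9]
force: [-1.1, -0.4, -0.6]
width: 0.085
t2.45 pos [0.5829 0.2102 0.2026] rot [-179.8956    0.1125 -151.9493] F [-1.0627 -0.3995 -0.6007] w0.0850 -> shift cm [0.1747 0.0752 0.9619] turn 0.05
```

```bash

python3 -m handwheel '8.5 0.1 0 1 0; 2 0 0 0 0; 2 0 0 0 0; 2 0 0 0 0; 2 0 0 0 0; 2 0 0 0 0; 2 0 0 0 0; 2 0 0 0 0' 60
python3 -m handwheel '2 0 0 -4 0; 2 0 0 -4 0; 2 0 0 -4 0; 2 0 0 0 7; 2 0 0 0 7; 2 0 0 0 7; 2 0 0 0 7; 2 0 0 0 7'
python3 -c "
from h import *
x=np.array([.9856,-.1691]);y=np.array([.1691,.9856]);o=np.array([.5853,-.104])
p=o-.088*x+.075*y;print(p);to(*p,.33,170.3)"
```

```text
t: 3.12
eef_pos: [0.5845, 0.2107, 0.1981]
tool_rot: [-179.8, 0.7, -152.2]
force: [-0.5, -0.4, -1.8]
width: 0.0253
t: 3.78
eef_pos: [0.5826, 0.2102, 0.3245]
tool_rot: [179.8, 0.6, 171.9]
force: [0.8, 0.5, -2.0]
width: 0.0253
[ 0.5112 -0.0152]
t3.78 pos [0.5826 0.2102 0.3245] rot [179.8265   0.6059 171.9451] F [ 0.8376  0.5214 -1.9593] w0.0253 -> shift cm [  3.8961 -23.31    -0.6646] turn 1.65
```

```bash

python3 -m handwheel '2 0.7 -4 0 0; 2 0.7 -4 0 0; 2 0.7 -4 0 0; 2 0.7 -4 0 0; 2 0.6 -4 0 0; 2 0.5 -3.5 0 1.6; 2 0 0 0 0; 2 0 0 0 0'
python3 -c "
from h import *
s=read_state();im=snapshot('wrist');cv2.imwrite('pics/w2.png',im[:,:,::-1])
x=np.array([.9856,-.1691]);y=np.array([.1691,.9856]);o=np.array([.5853,-.104])
for v in [(-.125,.08),(-.125,-.08),(-.083,.039),(-.0887,.0016),(-.0736,-.041)]: p=o+v[0]*x+v[1]*y;print(v,proj('wrist',(*p,.018),s))
p=o-.088*x+.08*y;to(*p,.2155,170.3)"
```

```text
t: 4.45
eef_pos: [0.5067, -0.0228, 0.3233]
tool_rot: [179.6, 1.0, 170.2]
force: [0.2, 0.3, -1.7]
width: 0.0251
(-0.125, 0.08) [292.0703 154.4841]
(-0.125, -0.08) [ 92.8779 155.0331]
(-0.083, 0.039) [243.0711 204.327 ]
(-0.0887, 0.0016) [198.2409 198.0177]
(-0.0736, -0.041) [149.6647 215.1583]
t4.50 pos [ 0.5067 -0.0225  0.3233] rot [179.7005   0.9261 170.2287] F [ 0.241   0.3401 -1.7689] w0.0252 -> shift cm [-0.1477  1.2405 10.7864] turn -0.07
```

View pics/w2.png

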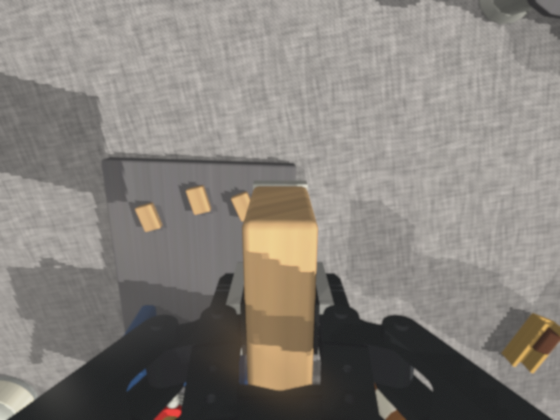

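The view shows the chips at (148,217), (198,200) and (241,206), all beside the held scraper. The plate's front edge is at row 160. I'll lower the scraper at the +y end and sweep toward -y.

```bash

python3 -m handwheel '2 -0.1 1.2 0 0; 2 0 0.3 3 0; 2 0 0 3 0; 2 0 0 2 0; 2 0 0 1.5 0; 2 0 0 0 0'
python3 -c "
from h import *
x=np.array([.9856,-.1691]);y=np.array([.1691,.9856]);o=np.array([.5853,-.104])
p=o-.088*x+.08*y;to(*p,.2155,170.3)"
```

```text
t: 5.0
eef_pos: [0.5183, 0.0026, 0.2284]
tool_rot: [179.4, 1.7, 170.6]
force: [-0.8, 0.6, -2.2]
width: 0.0248
t5.00 pos [0.5183 0.0026 0.2284] rot [179.4142   1.6716 170.6132] F [-0.7784  0.6096 -2.2185] w0.0248 -> shift cm [ 0.441  -1.3793  1.2677] turn 0.31
```

```bash

python3 -m handwheel '2 0.4 -0.6 0.8 0; 2 0 0 0.2 0; 2 0 0 0 0'
python3 -m handwheel '2 0 -0.5 0.2 0; 2 0 -0.5 0.1 0; 2 0 0 0 0'
python3 -c "
from h import *
x=np.array([.9856,-.1691]);y=np.array([.1691,.9856]);o=np.array([.5853,-.104])
p=o-.088*x-.11*y;to(*p,.2155,170.3)"
```

```text
t: 5.25
eef_pos: [0.5158, 0.0026, 0.2181]
tool_rot: [179.3, 1.7, 171.0]
force: [0.1, -0.3, -2.1]
width: 0.0257
t: 5.5
eef_pos: [0.5163, -0.0058, 0.217]
tool_rot: [179.3, 1.9, 171.2]
force: [-0.1, 0.2, -1.7]
width: 0.0255
t5.50 pos [ 0.5163 -0.0058  0.217 ] rot [179.2812   1.948  171.1606] F [-0.1191  0.1922 -1.685 ] w0.0255 -> shift cm [  0.6465 -19.5082  -0.1126] turn 0.86
```

```bash

python3 -m handwheel '2 0.1 -1.5 0.1 0.4; 2 0.1 -1.5 0 0.4; 2 0.1 -1.5 0 0; 2 0 -1.5 0 0; 2 0 -1.5 0 0; 2 0 -1.5 0 0; 2 0 -1.5 0 0; 2 0 0 0 0'
python3 -c "
from h import *
x=np.array([.9856,-.1691]);y=np.array([.1691,.9856]);o=np.array([.5853,-.104])
p=o-.088*x-.11*y;to(*p,.2155,170.3)"
```

```text
t: 6.17
eef_pos: [0.4984, -0.1145, 0.2202]
tool_rot: [179.2, 2.7, 170.2]
force: [0.3, -0.1, -2.3]
width: 0.0256
t6.17 pos [ 0.4984 -0.1145  0.2202] rot [179.2364   2.722  170.2173] F [ 0.3345 -0.0771 -2.3442] w0.0256 -> shift cm [ 0.4296 -8.4966  0.3373] turn -0.08
```

```bash
python3 -c "
from h import *
s=read_state();im=snapshot('wrist');cv2.imwrite('pics/w3.png',im[:,:,::-1])
cs,m=blobs(im,(8,80,60),(28,255,255),None,40)
for c in cs[:8]:
  r=cv2.minAreaRect(c);print(cv2.contourArea(c),np.round(r[0]),np.round(r[1]),r[2],onz('wrist',r[0],.022,s))
"
```

```text
16238.0 [253. 288.] [124. 205.] 2.1409013271331787 [ 0.5259 -0.1304  0.022 ]
```

View pics/w3.png

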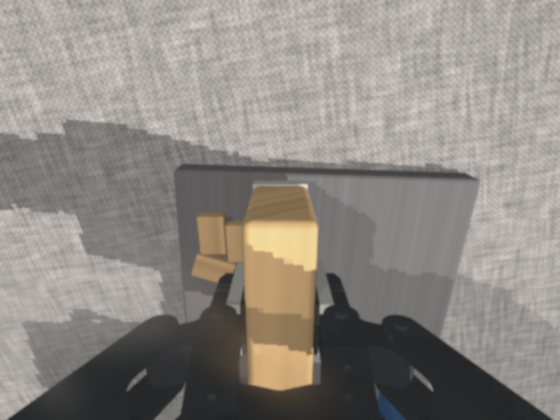

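The picture shows all three chips to the left of the scraper at (210,233), (236,240) and (213,268). The plate's -y edge is at column 180. I'll come down 4 mm and carry on sweeping.

```bash

python3 -m handwheel '2 0.1 0 0.3 0; 2 0.1 -1.2 0.1 0; 2 0.1 -1.5 0.1 0; 2 0 -1.5 0.1 0; 2 0 -1.5 0.1 0; 2 0 -1.5 0.1 0; 2 0 -1.3 0.05 0; 2 0 0 0 0'
python3 -c "
from h import *
x=np.array([.9856,-.1691]);y=np.array([.1691,.9856]);o=np.array([.5853,-.104])
p=o-.088*x-.115*y;to(*p,.2155,170.3)
s=read_state();im=snapshot('wrist');cv2.imwrite('pics/w4.png',im[:,:,::-1])"
```

```text
t: 6.88
eef_pos: [0.4816, -0.196, 0.2126]
tool_rot: [178.8, 2.9, 170.3]
force: [0.4, -0.2, -2.3]
width: 0.0254
t6.88 pos [ 0.4816 -0.196   0.2126] rot [178.7766   2.9051 170.2981] F [ 0.4266 -0.1707 -2.2733] w0.0254 -> shift cm [ 0.1235 -0.6776 -0.316 ] turn -0.0
```

View pics/w4.png

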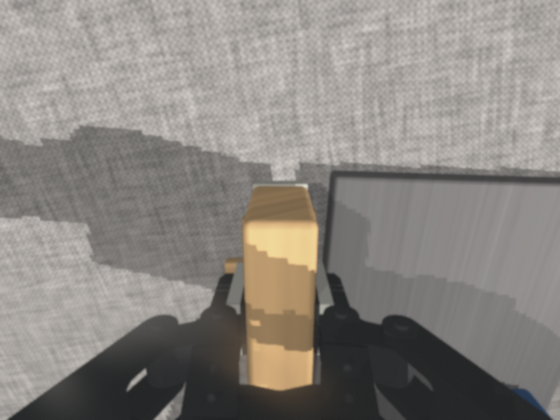

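The scraper is now past the plate edge (column 330), and one chip peeks out at (233,265). I'll lift and move on to -y to check the plate and pick a spot to set down.

```bash

python3 -m handwheel '2 0 -1 0 0; 2 0 0 -4 0; 2 0 0 -4 0; 2 0 -4 0 0; 2 0 -4 0 0; 2 0 0 0 0'
python3 -c "
from h import *
s=read_state();im=snapshot('wrist');cv2.imwrite('pics/w5.png',im[:,:,::-1])
x=np.array([.9856,-.1691]);y=np.array([.1691,.9856]);o=np.array([.5853,-.104])
p=o-.088*x-.21*y;to(*p,.2,170.3)
cs,m=blobs(im,(8,80,60),(28,255,255),None,40)
for c in cs[:8]:
  r=cv2.minAreaRect(c);print(cv2.contourArea(c),np.round(r[0]),np.round(r[1]),r[2],onz('wrist',r[0],.006,s))
"
```

```text
t: 7.43
eef_pos: [0.4628, -0.285, 0.2888]
tool_rot: [178.7, 2.3, 170.9]
force: [0.6, -0.1, -1.4]
width: 0.0252
t7.48 pos [ 0.4624 -0.2825  0.2884] rot [178.4488   2.1632 170.8833] F [ 0.374   0.9555 -0.9519] w0.0254 -> shift cm [ 0.0575 -1.5746  8.8011] turn 0.58
21396.5 [ 58. 240.] [115. 359.] 0.0 [ 0.4718 -0.4571  0.006 ]
13496.0 [280. 289.] [204.  74.] 90.0 [ 0.5474 -0.2901  0.006 ]
490.5 [410. 197.] [20. 29.] 9.462322235107422 [ 0.4821 -0.1772  0.006 ]
457.0 [376. 202.] [19. 27.] 5.710592269897461 [ 0.4822 -0.2039  0.006 ]
443.0 [364. 228.] [17. 27.] 90.0 [ 0.5031 -0.2143  0.006 ]
```

View pics/w5.png

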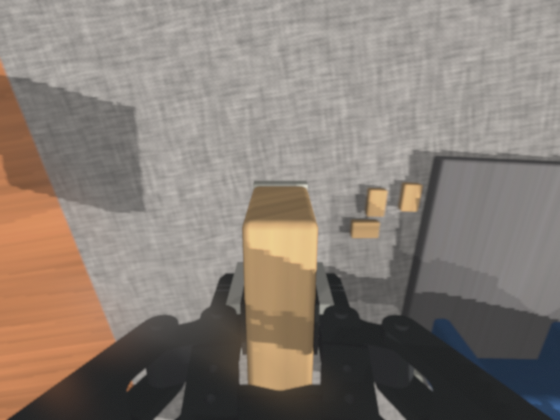

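All three chips are on the bench at (410,197), (376,202) and (364,228). I'll set the scraper down 2 cm further on.

```bash

python3 -m handwheel '2 0 -2 0 0; 2 0 0 3 0; 2 0 0 3 0; 2 0 0 1.8 0; 2 0 0 0 0'
python3 -c "
from h import *
s=read_state();to(s['eef_pos'][0],s['eef_pos'][1],.198,170.3)"
```

```text
t: 7.9
eef_pos: [0.4627, -0.2993, 0.2082]
tool_rot: [178.4, 2.3, 170.9]
force: [0.2, 1.2, -2.3]
width: 0.0255
t7.90 pos [ 0.4627 -0.2993  0.2082] rot [178.4297   2.2786 170.9247] F [ 0.2339  1.2486 -2.334 ] w0.0255 -> shift cm [ 0.0405 -0.0279  1.0174] turn 0.62
```

```bash

python3 -m handwheel '2 0 0 0.7 0; 2 0 0 0.3 0; 2 0 0 0.2 0; 2 0 0 0 0'
python3 -m handwheel '4.5 0 0 0 0; 4.5 0 0 0 0; 4.5 0 0 0 0; 4.5 0 0 0 0; 4.5 0 0 0 0; 4.5 0 0 -1 0; 4.5 0 0 -4 0; 4.5 0 0 -4 0'
python3 -m handwheel '8 0 0 -4 0; 8 0 0 -4 0; 8 0 0 -4 0; 8 0 0 0 0'
python3 -c "
from h import *
s=read_state();im=snapshot('wrist');cv2.imwrite('pics/w6.png',im[:,:,::-1]);to(.43,.276,.4,0)
im=snapshot('top');cv2.imwrite('pics/t6.png',im[:,:,::-1])
im=snapshot('side');cv2.imwrite('pics/s6.png',im[:,:,::-1])
im=cv2.imread('pics/w6.png')[:,:,::-1]
cs,m=blobs(im,(8,80,60),(28,255,255),None,40)
for c in cs[:8]:
  r=cv2.minAreaRect(c);print(cv2.contourArea(c),np.round(r[0]),np.round(r[1]),r[2],onz('wrist',r[0],.06,s))
"
```

```text
t: 8.23
eef_pos: [0.4639, -0.297, 0.1975]
tool_rot: [178.4, 2.2, 171.1]
force: [-0.1, 1.1, -1.5]
width: 0.0256
t: 8.9
eef_pos: [0.459, -0.2968, 0.2867]
tool_rot: [178.1, 1.7, 171.2]
force: [0.9, -0.7, 0.3]
width: 0.0449
t: 9.23
eef_pos: [0.4542, -0.3005, 0.421]
tool_rot: [178.4, 2.2, 171.2]
force: [0.8, -1.5, -0.6]
width: 0.0798
t9.28 pos [ 0.4536 -0.2999  0.4181] rot [178.2957   2.0319 171.1749] F [ 0.8548  0.1956 -0.016 ] w0.0796 -> shift cm [11.2214 56.4817  3.0954] turn 171.17
48577.0 [106. 192.] [384. 213.] 90.0 [ 0.4493 -0.4622  0.06  ]
1967.0 [280. 179.] [82. 26.] 90.0 [ 0.4637 -0.2901  0.06  ]
1363.5 [185. 367.] [76. 27.] 72.75853729248047 [ 0.6796 -0.4408  0.06  ]
401.0 [101. 411.] [16. 34.] 90.0 [ 0.7313 -0.5649  0.06  ]
355.5 [496. 328.] [26. 18.] 45.0 [ 0.6879 -0.0615  0.06  ]
208.0 [377. 167.] [13. 19.] 8.130102157592773 [ 0.467  -0.1934  0.06  ]
201.5 [354. 171.] [18. 12.] 90.0 [ 0.4673 -0.2164  0.06  ]
194.5 [346. 190.] [11. 19.] 90.0 [ 0.4852 -0.2254  0.06  ]
```

The scraper blob's 82×26 px footprint says it is standing on the bench at about (0.464,-0.290), and it is released. Next I'll survey the nipple with the wrist camera from several positions.

```bash
cat > sh.py <<'E'
import sys
from h import *
n=sys.argv[1];s=read_state();im=snapshot('wrist');cv2.imwrite(f'pics/{n}.png',im[:,:,::-1]);np.savez(f'pics/{n}.npz',p=s['eef_pos'],r=s['tool_rot'])
print(proj('wrist',(.62,-.113,.13),s))
E
python3 -m handwheel '8 -2 3.6 0 0; 8 -2 3.6 0 0; 8 -2 3.6 0 0; 8 -2 3.6 0 0; 8 -2 3.5 1 0; 8 -2 3.5 1 0; 8 0 0 2 0; 8 0 0 0 0'
python3 sh.py A
python3 -m handwheel '8 0 3.5 0 0; 8 0 3.5 0 0; 8 0 0 0 0; 8 0 0 0 0'; python3 sh.py B
python3 -m handwheel '8 0 -4 0 0; 8 0 -4 0 0; 8 0 -4 0 0; 8 0 -3 0 0; 8 0 0 0 0; 8 0 0 0 0'; python3 sh.py C
python3 -c "
import cv2,numpy as np
print(0);cv2.imwrite('pics/abc.png',np.hstack([cv2.imread(f'pics/{k}.png')[60:360,130:430] for k in 'ABC'])[:,:800] if 0 else np.vstack([np.hstack([cv2.imread('pics/A.png')[90:390,80:480],cv2.imread('pics/B.png')[90:390,0:400]]),np.hstack([cv2.imread('pics/C.png')[90:390,160:560],cv2.imread('pics/s6.png')[130:280,200:400].repeat(2,0).repeat(2,1)])]))"
```

```text
t: 10.05
eef_pos: [0.6036, -0.0994, 0.3641]
tool_rot: [177.7, -0.3, 170.7]
force: [-0.5, -0.4, -1.6]
width: 0.0802
[247.2922 259.5261]
t: 10.43
eef_pos: [0.614, -0.0325, 0.3652]
tool_rot: [177.8, -0.7, 170.3]
force: [0.5, 0.0, -0.1]
width: 0.0803
[144.7657 264.5424]
t: 10.98
eef_pos: [0.5842, -0.1921, 0.3604]
tool_rot: [177.8, -0.6, 170.0]
force: [0.4, 0.4, -0.8]
width: 0.0802
[391.5066 265.864 ]
0
```

View pics/abc.png

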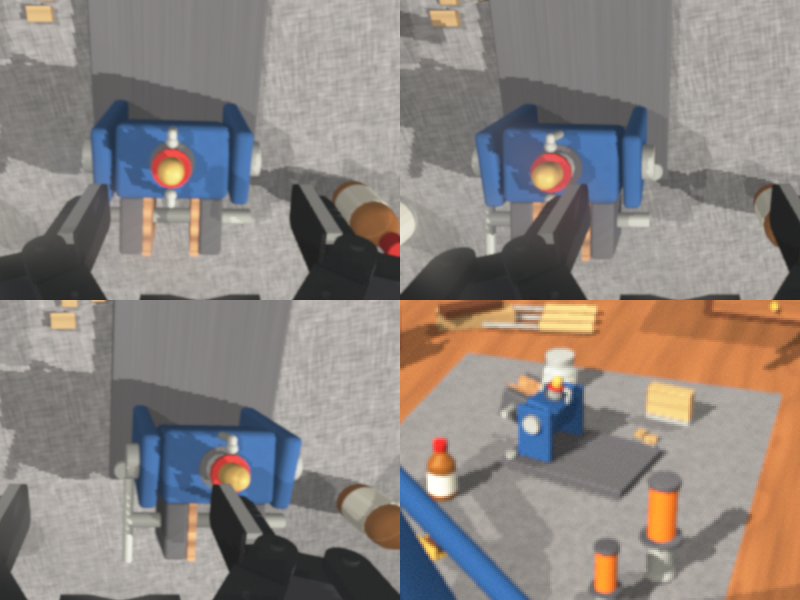

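The view shows the brass ball inside the red collar, the blue head face and the sprung jaws at +x and -x. In the side inset the scraper is standing on the bench with the chips beside it, clear of the plate. Now I'll triangulate.

```bash
cat > nip.py <<'E'
from h import *
def load(k):
    z=np.load(f'pics/{k}.npz');return cv2.imread(f'pics/{k}.png')[:,:,::-1].copy(),dict(eef_pos=z['p'],tool_rot=z['r'])
rb=[];rc=[]
for k,roi in [('A',(200,210,300,300)),('B',(80,200,200,310)),('C',(330,200,440,310))]:
    im,s=load(k)
    h=cv2.cvtColor(im,cv2.COLOR_RGB2HSV)
    def big(lo,hi):
        cs,m=blobs(im,lo,hi,roi,10);return cs[0],m
    red1,m1=big((0,150,70),(7,255,255));_,m2=blobs(im,(172,150,70),(180,255,255),roi)
    m=cv2.bitwise_or(m1,m2);cs,_=cv2.findContours(m,cv2.RETR_EXTERNAL,cv2.CHAIN_APPROX_NONE);red=max(cs,key=cv2.contourArea)
    e=cv2.fitEllipse(cv2.convexHull(red));br,_=big((11,70,70),(32,255,255));c=cv2.minEnclosingCircle(br)
    print(k,'red',np.round(e[0],1),np.round(e[1],1),round(e[2]),'brass',np.round(c[0],1),round(c[1],1),cv2.contourArea(br))
    rb.append(ray('wrist',c[0],s));rc.append(ray('wrist',e[0],s))
    cv2.imwrite(f'pics/m{k}.png',m)
b=cross(*rb);c=cross(*rc)
print('ball',b,'collar',c,'dir',b-c)
for o,d in rb: print('res',np.linalg.norm(np.cross(b-o,d)))
for o,d in rc: print('res',np.linalg.norm(np.cross(c-o,d)))
# head face, bright blue contour in A
for k,roi in [('A',(170,190,330,300)),('B',(60,190,250,310)),('C',(260,190,470,310))]:
    im,s=load(k);cs,m=blobs(im,(100,120,90),(130,255,255),roi)
    for q in cs[:4]: print(k,cv2.contourArea(q),cv2.approxPolyDP(q,3,True)[:,0].tolist())
E
python3 nip.py
python3 -c "
import cv2,numpy as np
print()
cv2.imwrite('pics/z.png',np.hstack([cv2.resize(cv2.imread('pics/A.png')[205:305,160:345],None,fx=4,fy=4,interpolation=cv2.INTER_CUBIC)]))"
```

```text
A red [251.  257.9] [37.8 38.5] 43 brass [250.6 261.1] 13.9 539.0
B red [151.4 262.2] [36.1 37.2] 29 brass [146.8 265.2] 15.5 600.5
C red [388.8 261.7] [33.3 37.4] 62 brass [394.1 266. ] 15.7 578.0
ball [ 0.6206 -0.1113  0.1306] collar [ 0.6224 -0.1118  0.1215] dir [-0.0018  0.0004  0.0091]
res 0.0006755541181273006
res 0.00030346934655171745
res 0.00044513289603156084
res 0.0007920952212134638
res 0.0003577794412548882
res 0.000943010160179591
A 2945.0 [[256, 215], [259, 230], [269, 236], [276, 249], [271, 269], [256, 279], [258, 286], [303, 286], [308, 279], [308, 218]]
A 2860.5 [[197, 215], [195, 261], [199, 283], [242, 286], [244, 279], [232, 270], [227, 250], [234, 236], [245, 229], [249, 215]]
A 1395.5 [[306, 195], [305, 202], [314, 218], [313, 291], [323, 292], [328, 272], [329, 221], [315, 196]]
A 955.5 [[199, 191], [172, 222], [177, 270], [188, 274], [192, 244], [188, 222], [178, 214], [186, 210]]
B 2713.5 [[163, 219], [165, 226], [157, 232], [171, 236], [180, 245], [192, 288], [214, 290], [219, 278], [216, 222]]
B 1387.5 [[244, 199], [237, 223], [225, 224], [222, 229], [223, 276], [228, 296], [238, 295]]
B 898.0 [[78, 225], [85, 280], [100, 291], [98, 248], [87, 238], [89, 226]]
B 448.5 [[105, 255], [107, 287], [132, 288], [118, 278], [111, 264], [116, 260]]
C 3812.0 [[403, 199], [428, 219], [384, 220], [398, 226], [399, 243], [412, 258], [412, 272], [399, 284], [413, 292], [433, 291], [434, 295], [444, 297], [449, 289], [459, 230], [414, 201]]
C 3088.0 [[325, 221], [324, 289], [370, 291], [371, 280], [361, 272], [357, 253], [368, 238], [385, 234], [376, 226], [380, 220]]
C 1519.5 [[296, 197], [294, 205], [301, 225], [300, 291], [310, 296], [316, 292], [320, 227], [307, 220], [310, 218], [301, 197]]
```

View pics/z.png

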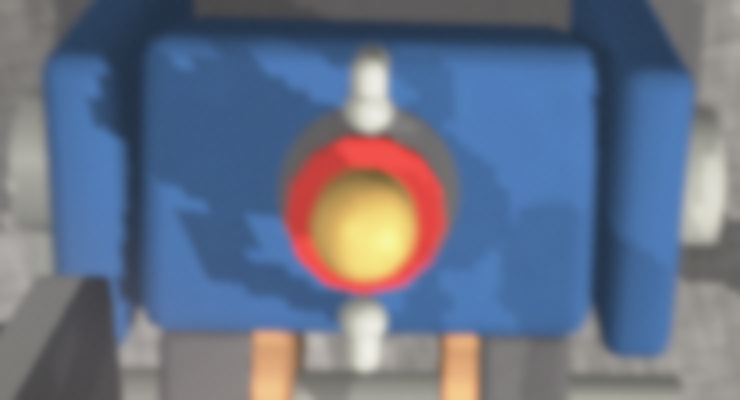

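The zoom shows the head's face as a near-perfect rectangle in view A: left edge at about 197 and right edge at about 309, both near-parallel, so the face is nearly normal to the camera axis. I'll get the tilt from the head's side edges: intersecting the two edge planes gives their 3D direction.

```bash
cat > tilt.py <<'E'
from nip import load
from h import *
y=np.array([.1691,.9856,0]);x=np.array([.9856,-.1691,0])
def edge(g,x0,x1,rows,sign):
    pts=[]
    for r in rows:
        w=sign*np.gradient(g[r-1:r+2].mean(0))[x0:x1];i=int(np.argmax(w))
        if 0<i<len(w)-1:
            a,b,c=w[i-1:i+2];i=i+.5*(a-c)/(a-2*b+c)
            pts.append((x0+i,r))
    p=np.array(pts);k=np.polyfit(p[:,1],p[:,0],1)
    for _ in range(4):
        e=abs(np.polyval(k,p[:,1])-p[:,0]);ok=e<max(1.,np.median(e)*1.5);k=np.polyfit(p[ok,1],p[ok,0],1)
    return k,ok.sum(),len(p),np.std(np.polyval(k,p[ok,1])-p[ok,0])
for kk,L,Rr,rows in [('A',(190,204),(302,313),range(221,281)),('B',(98,110),(214,223),range(227,284)),('C',(318,331),(428,440),range(227,284))]:
    im,s=load(kk);g=im[:,:,2].astype(float)
    g=cv2.GaussianBlur(g,(3,3),.8)
    kl=edge(g,*L,rows,1);kr=edge(g,*Rr,rows,-1);print(kk,kl,kr)
    n=[]
    for k in (kl[0],kr[0]):
        a=ray('wrist',(np.polyval(k,220),220),s)[1];b=ray('wrist',(np.polyval(k,285),285),s)[1];n.append(np.cross(a,b))
    d=np.cross(*n);d/=np.linalg.norm(d);d*=np.sign(d@x)
    print('x-dir',d,'yaw',np.degrees(np.arctan2(d[1],d[0])),'lean deg',np.degrees(np.arcsin(d[2])))
E
python3 tilt.py | grep -A1 '^[ABC] ((\|^[ABC] (ar\|x-dir'
```

```text
A (array([  0.006 , 194.2491]), np.int64(60), 60, np.float64(0.1668654074506918)) (array([ -0.0176, 312.4387]), np.int64(60), 60, np.float64(0.1831960110419573))
x-dir [ 0.9546 -0.1784  0.2384] yaw -10.588024749189845 lean deg 13.791497236869944
B (array([ 0.0266, 96.4821]), np.int64(57), 57, np.float64(0.07362485292978711)) (array([  0.0367, 208.1326]), np.int64(57), 57, np.float64(0.3883243023998405))
x-dir [ 0.9349 -0.1306  0.3299] yaw -7.954667451321865 lean deg 19.259722900341703
C (array([  0.0305, 316.7949]), np.int64(54), 57, np.float64(0.563984203104714)) (array([ -0.0537, 447.5723]), np.int64(57), 57, np.float64(0.0631263558990522))
x-dir [ 0.9916 -0.115   0.0601] yaw -6.61382808749846 lean deg 3.4439975991005696
```

Edge directions give 13.8° in A and 19° in B. C's edge fit is contaminated, so I'm dropping it. The ball's offset from the collar in view A gives about 14°, so I'll take a lean of about 15°. Next is the small gun: I'll move over it and turn to yaw 81.

```bash

python3 -m handwheel '8 0 2 -3 0; 8 2 3.6 -2 0; 8 2 3.6 0 0; 8 2 3.6 0 0; 8 2 3.6 0 0; 8 2 3.6 0 0; 8 2 3.6 0 0; 8 2 3.6 0 0'
python3 -m handwheel '8 2 3.6 0 7; 8 2 3.6 0 7; 8 0 0 0 7; 8 0 0 0 7; 8 0 0 0 7; 8 0 0 0 7; 8 0 0 0 7; 8 0 0 0 7'
python3 -m handwheel '8 0 0 0 7; 8 0 0 0 7; 8 0 0 0 7; 8 0 0 0 7; 8 0 0 0 5; 8 0 0 0 0'
python3 -c "
from h import *
to(.4303,.2757,.35,81)"
```

```text
t: 11.7
eef_pos: [0.4948, 0.0967, 0.4245]
tool_rot: [177.8, -0.4, 169.3]
force: [1.1, 0.4, 0.3]
width: 0.0803
t: 12.37
eef_pos: [0.4644, 0.1816, 0.4306]
tool_rot: [178.9, -2.5, 113.8]
force: [-0.4, -0.3, 0.4]
width: 0.08
t: 12.87
eef_pos: [0.4595, 0.1854, 0.432]
tool_rot: [-179.4, -2.8, 79.7]
force: [-0.1, 0.1, 0.0]
width: 0.0799
t12.87 pos [0.4595 0.1854 0.432 ] rot [-179.416    -2.7861   79.6721] F [-0.0514  0.147   0.0094] w0.0799 -> shift cm [ 7.9552 -4.4094  8.6466] turn -1.33
```

```bash

python3 -m handwheel '8 3.9 -2.2 0 0; 8 4 -2.2 0 0; 8 0 0 0 0; 8 0 0 0 0'
python3 sh.py D
python3 -c "
from nip import *
im,s=load('D')
for p in [(.4303,.2757,.114),(.4303,.2757,.05)]: print(proj('wrist',p,s))
cs,m=blobs(im,(4,150,80),(16,255,255),None,60)
for c in cs[:5]: r=cv2.minAreaRect(c);print('or',cv2.contourArea(c),np.round(r[0]),np.round(r[1]),round(r[2]),cv2.boundingRect(c))
g=cv2.cvtColor(im,cv2.COLOR_RGB2GRAY);p=proj('wrist',(.4303,.2757,.114),s)
C=cv2.HoughCircles(cv2.medianBlur(g,3),cv2.HOUGH_GRADIENT,1,30,param1=80,param2=15,minRadius=15,maxRadius=35)
for c in C[0][:8]: print('circ',c,onz('wrist',c[:2],.114,s))
" | grep 'or \|circ\|^\['
python3 -c "
from h import *
to(.4303,.2757,.35,81)"
```

```text
t: 13.2
eef_pos: [0.4298, 0.27, 0.4369]
tool_rot: [-179.5, -2.9, 80.2]
force: [0.3, -0.7, 0.1]
width: 0.0799
[506.7096 514.3296]
[281.84   207.7992]
[281.9384 193.0365]
or 1121.0 [259. 298.] [36. 41.] 10 (238, 277, 37, 45)
or 183.5 [116.   4.] [ 8. 33.] 90 (99, 0, 34, 9)
or 100.0 [284. 177.] [22.  9.] 3 (273, 173, 23, 10)
circ [251.5 338.5  25.2] [0.3772 0.1466 0.114 ]
circ [168.5 312.5  29.9] [0.3019 0.1892 0.114 ]
circ [260.5 289.5  24.3] [0.3962 0.1988 0.114 ]
circ [285.5 187.5  23.6] [0.4366 0.2935 0.114 ]
circ [ 91.5 288.5  21.7] [0.2347 0.2271 0.114 ]
circ [552.5 306.5  18.2] [0.6731 0.1337 0.114 ]
circ [519.5 208.5  21.8] [0.6404 0.2392 0.114 ]
circ [288.5 237.5  26.6] [0.4316 0.2467 0.114 ]
t13.25 pos [0.4298 0.2699 0.437 ] rot [-179.4684   -2.9333   80.1009] F [-0.197   0.7392  0.1576] w0.0795 -> shift cm [0.1308 0.0355 8.7231] turn -0.9
```

```bash
python3 -c "
from h import *
im=cv2.imread('pics/s6.png')[:,:,::-1].copy()
cs,m=blobs(im,(4,150,80),(16,255,255),(280,230,330,300),40)
c=cs[0];print('side',cv2.boundingRect(c),cv2.minAreaRect(c));M=cv2.moments(c);u=(M['m10']/M['m00'],M['m01']/M['m00']);o,d=ray('side',u)
print('side ray at z=.078',onz('side',u,.078),'dir',d, 'proj est',proj('side',(.4303,.2757,.078)))
im=cv2.imread('pics/D.png')
g=im.astype(int)
for r in range(168,236,3): print(r,g[r,255:315:4].sum(1)//3)
"

```

```text
side (297, 257, 12, 20) ((302.82940673828125, 266.7176513671875), (11.120992660522461, 18.7906436920166), 4.39870548248291)
side ray at z=.078 [0.4325 0.2959 0.078 ] dir [ 0.1968 -0.7883 -0.583 ] proj est [305.2922 262.4615]
168 [152 151 151 153 140 115 110 101  98 101 117 128 133 128 151]
171 [153 150 149 148 115 113 106 112 104 100  99 127 136 144 156]
174 [155 150 145 119 114 116 134 142 142 117  97 106 147 155 155]
177 [161 161 154 114 114 121 136 142 145 140 101  98 141 147 148]
180 [162 157 148 114 110 117 119 120 124 136 117  99 125 138 144]
183 [161 154 137 114 100 108 116 118 116 115 115 105 116 128 130]
186 [157 155 132 114 107 116 114 116 117 116 112 109 115 127 129]
189 [150 157 141 103 115 117 115 114 115 115 115 106 118 129 134]
192 [144 156 150 103 117 116 117 114 114 115 114 111 133 137 133]
195 [144 153 144 110 114 116 115 117 113 114 115 113 132 137 133]
198 [154 155 146 112 113 114 115 116 115 112 114 114 129 134 135]
201 [149 152 149 109 114 113 115 115 115 113 112 111 123 130 133]
204 [147 145 144 101 113 114 113 115 114 115 112 108 123 134 127]
207 [148 141 135 100 111 114 112 113 115 114 114 122 125 126 118]
210 [147 134 110 104 107 110 113 111 112 114 113 130 128 127 121]
213 [149 120 106 113 116 105 108 110 107 113 127 126 132 126 127]
216 [150 110 106 111 104 103  94  89  89 134 138 132 133 131 123]
219 [125 104 104 108  86  88  86  88  86 132 133 131 128 133 127]
222 [122 106 106  97  81  86  88  85  82 129 132 128 125 135 145]
225 [119 107  98  89  82  87  89  84  83 123 129 127 128 138 152]
228 [127 109  88  83  79  85  88  84  87 122 127 126 129 147 148]
231 [141 100  86  86  83  86  87  86 104 125 130 133 130 147 149]
234 [143  89  85  87  87  87  86  85 121 126 128 131 129 154 157]
```

```bash
python3 -c "
from nip import *
im,s=load('D');p=onz('wrist',(283,197.5),.114,s);print('G',p)
to(p[0],p[1],.235,81)"|grep 'G\|^t'
```

```text
G [0.4329 0.2849 0.114 ]
t13.25 pos [0.4298 0.2699 0.437 ] rot [-179.4684   -2.9333   80.1009] F [-0.197   0.7392  0.1576] w0.0795 -> shift cm [ 0.4934  0.243  20.2553] turn -0.9
```

```bash
cat >> h.py <<'E'
def gp(x,y,z):
    s=read_state();M=T(s);g=M[:3,3]+.155*M[:3,2];print('grasp pt',g,'F',s['force'],'t%.2f w%.4f'%(s['t'],s['width']),'rot',s['tool_rot'],'-> cm',M[:3,:3].T@(np.array([x,y,z])-g)*100)
E
python3 -c "
from h import *
gp(.433,.285,.081)"
python3 -m handwheel '8.5 -0.3 0.2 4 -1; 8.5 0 0 4 0; 8.5 0 0 0 0; 8.5 0 0 0 0'
python3 -c "
from h import *
gp(.433,.285,.081)"
```

```text
grasp pt [0.4297 0.278  0.2823] F [-0.197   0.7392  0.1576] t13.25 w0.0795 rot [-179.4684   -2.9333   80.1009] -> cm [-0.2844  0.3913 20.1349]
t: 13.58
eef_pos: [0.4325, 0.2702, 0.3586]
tool_rot: [-179.9, -3.2, 81.5]
force: [0.2, 0.1, 1.4]
width: 0.0851
grasp pt [0.4336 0.2788 0.2038] F [0.1996 0.0884 1.4372] t13.58 w0.0851 rot [-179.9423   -3.1797   81.4991] -> cm [-0.0732 -0.1372 12.2992]
```

```bash

python3 -m handwheel '8.5 0 -0.1 3 0; 8.5 0 0 3 0; 8.5 0 0 3 0; 8.5 0 0 2 0; 8.5 0 0 0 0'
python3 -c "
from h import *
gp(.433,.285,.081)"
```

```text
t: 14.0
eef_pos: [0.4392, 0.2759, 0.256]
tool_rot: [179.2, -3.7, 81.4]
force: [-0.2, 0.5, 0.5]
width: 0.085
grasp pt [0.4428 0.2855 0.1014] F [-0.2025  0.5033  0.4661] t14.00 w0.0850 rot [179.2359  -3.7154  81.4371] -> cm [-0.3305 -0.9868  2.0082]
```

```bash

python3 -m handwheel '8.5 -0.3 -1 0.5 0; 8.5 0 0 1 0; 8.5 0 0 0.3 0; 8.5 0 0 0 0'
python3 -c "
from h import *
gp(.433,.285,.081)"
```

```text
t: 14.33
eef_pos: [0.4342, 0.2758, 0.2434]
tool_rot: [178.8, -4.0, 81.4]
force: [1.2, 0.9, -0.1]
width: 0.0844
grasp pt [0.439  0.286  0.0888] F [ 1.2091  0.9285 -0.132 ] t14.33 w0.0844 rot [178.778   -4.0211  81.3861] -> cm [-0.2475 -0.5987  0.7489]
```

```bash

python3 -m handwheel '8.5 -0.2 -0.6 0.9 0; 8.5 0 0 0 0; 2 0 0 0 0; 2 0 0 0 0; 2 0 0 0 0; 2 0 0 0 0; 2 0 0 0 0; 2 0 0 0 0' 40
python3 -c "
from h import *
gp(.433,.285,.081)"
```

```text
t: 15.0
eef_pos: [0.4332, 0.2768, 0.2406]
tool_rot: [178.2, -4.5, 81.4]
force: [0.4, -0.2, -2.0]
width: 0.028
grasp pt [0.4398 0.2879 0.0862] F [ 0.3669 -0.2313 -1.9994] t15.00 w0.0280 rot [178.1902  -4.4502  81.3928] -> cm [-0.4301 -0.6474  0.4659]
```

The gun is gripped at 28 mm width, which matches its grip. The tool has drifted to about 4.5° of lean, so I'll lift and see how that behaves.

```bash

python3 -m handwheel '2 0 0 -4 0; 2 0 0 -4 0; 2 0 0 -4 0; 2 0 0 -4 0; 2 0 0 0 0; 2 0 0 0 0'
python3 -c "
from h import *
x=np.array([.9856,-.1691]);y=np.array([.1691,.9856]);o=np.array([.5853,-.104])
p=o-.09*x+.125*y
gp(*p,.16)"
```

```text
t: 15.5
eef_pos: [0.4254, 0.2642, 0.3999]
tool_rot: [179.0, -3.8, 81.4]
force: [-0.2, -0.6, -4.0]
width: 0.0282
grasp pt [0.4296 0.2739 0.2452] F [-0.2428 -0.6096 -3.9855] t15.50 w0.0282 rot [178.9954  -3.7767  81.3737] -> cm [-22.8681  12.1772   7.2471]
```

```bash

python3 -m handwheel '2 -3.2 1.7 0 0; 2 -3.2 1.7 0 0; 2 -3.2 1.7 0 0; 2 -3.2 1.7 0 0; 2 -3.2 1.7 0 0; 2 -3.2 1.7 0 0; 2 -3 1.6 0 0; 2 0 0 0 0'
python3 -c "
from h import *
x=np.array([.9856,-.1691]);y=np.array([.1691,.9856]);o=np.array([.5853,-.104])
p=o-.09*x+.125*y
gp(*p,.16)"
```

```text
t: 16.17
eef_pos: [0.5087, 0.0208, 0.3728]
tool_rot: [179.9, -3.6, 82.0]
force: [0.2, 0.6, -2.9]
width: 0.028
grasp pt [0.5103 0.0305 0.2181] F [ 0.2137  0.6054 -2.9219] t16.17 w0.0280 rot [179.9258  -3.6303  81.9638] -> cm [0.1199 0.6764 5.828 ]
```

Lifting reverses the drift. I'll now tilt the gun against the plate's front edge at yaw -9, then turn half round so the leans cancel. First I turn and watch the lean.

```bash

python3 -m handwheel '2 0 0 0 7; 2 0 0 0 7; 2 0 0 0 7; 2 0 0 0 7; 2 0 0 0 7; 2 0 0 0 7; 2 0 0 0 7; 2 0 0 0 7'
python3 -m handwheel '2 0 0 0 7; 2 0 0 0 7; 2 0 0 0 7; 2 0 0 0 7; 2 0 0 0 5; 2 0 0 0 0; 2 0 0 0 0'
python3 -c "
from h import *
x=np.array([.9856,-.1691]);y=np.array([.1691,.9856]);o=np.array([.5853,-.104])
p=o-.172*x
gp(*p,.18);print(T(read_state())[:3,2])"
```

```text
t: 16.83
eef_pos: [0.5039, 0.0173, 0.3533]
tool_rot: [-176.2, -0.3, 24.6]
force: [-0.2, 0.4, -3.7]
width: 0.0285
t: 17.42
eef_pos: [0.4984, 0.019, 0.3381]
tool_rot: [-176.8, 3.3, -9.2]
force: [1.0, -1.0, -3.4]
width: 0.0284
grasp pt [0.4909 0.0289 0.1836] F [ 1.0248 -0.9658 -3.3513] t17.42 w0.0284 rot [-176.8453    3.3479   -9.2217] -> cm [-5.7194 11.4682  0.0648]
[-0.0487  0.0637 -0.9968]
```

```bash

python3 -m handwheel '2 -2 3.5 -0.2 0; 2 -2 3.5 -0.2 0; 2 -2 3.5 -0.2 0; 2 0 1 0 0; 2 0 0 -0.2 0'
python3 -c "
from h import *
x=np.array([.9856,-.1691]);y=np.array([.1691,.9856]);o=np.array([.5853,-.104])
p=o-.172*x
gp(*p,.095);print(T(read_state())[:3,2])"
```

```text
t: 17.83
eef_pos: [0.4191, -0.0861, 0.3381]
tool_rot: [-176.7, 3.6, -8.0]
force: [0.6, -0.3, -3.4]
width: 0.0285
grasp pt [ 0.4108 -0.076   0.1837] F [ 0.6082 -0.2994 -3.3528] t17.83 w0.0285 rot [-176.7384    3.6018   -8.0449] -> cm [1.0391 0.3271 8.8171]
[-0.0541  0.0651 -0.9964]
```

```bash

python3 -m handwheel '2 0 0 2.5 0; 2 0 0 2.5 0; 2 0 0 2 0; 2 0 0 0.8 0; 2 0 0 -0.2 0'
python3 -c "
from h import *
gp(.45,-.08,.095);print(T(read_state())[:3,2])
im=snapshot('side');cv2.imwrite('pics/e1.png',im[:,:,::-1])
cs,m=blobs(im,(4,150,80),(16,255,255),None,40)
for c in cs[:5]: print(cv2.contourArea(c),cv2.boundingRect(c),cv2.minAreaRect(c))
s=read_state();M=T(s);g=M[:3,3]+.155*M[:3,2];print(proj('side',g))"
```

```text
t: 18.25
eef_pos: [0.4172, -0.0803, 0.2606]
tool_rot: [-176.7, 3.2, -7.8]
force: [-0.6, 0.3, -3.0]
width: 0.0282
grasp pt [ 0.4099 -0.0702  0.1061] F [-0.5885  0.2766 -3.0435] t18.25 w0.0282 rot [-176.6622    3.1979   -7.7795] -> cm [4.1661 0.4786 0.8541]
[-0.0473  0.0652 -0.9967]
46900.0 (340, 73, 220, 347) ((449.5, 246.0), (219.0, 346.0), 0.0)
38548.0 (0, 185, 370, 235) ((184.5, 302.0), (234.0, 369.0), 90.0)
7357.5 (141, 109, 193, 94) ((235.395263671875, 147.62615966796875), (83.28360748291016, 194.01800537109375), 76.3388442993164)
437.0 (322, 306, 19, 31) ((331.24755859375, 321.5247802734375), (17.51265525817871, 29.453102111816406), 5.710593223571777)
296.0 (324, 225, 15, 26) ((330.781005859375, 237.72242736816406), (13.50606632232666, 24.956859588623047), 3.3664603233337402)
[340.8345 192.6791]
```

```bash

python3 -m handwheel '2 1 0 0.9 0; 2 1 0 0.2 0; 2 1 0 -0.1 0; 2 0 0 -0.2 0'
python3 -c "
from h import *
gp(.47,-.08,.095);print(T(read_state())[:3,2])"
```

```text
t: 18.63
eef_pos: [0.4509, -0.0828, 0.2539]
tool_rot: [-176.7, 2.9, -7.5]
force: [0.9, -0.9, -2.9]
width: 0.0284
grasp pt [ 0.4443 -0.0728  0.0994] F [ 0.864  -0.9048 -2.9234] t18.63 w0.0284 rot [-176.6554    2.9023   -7.5134] -> cm [2.6571 0.3971 0.2803]
[-0.0425  0.0644 -0.997 ]
```

```bash

python3 -m handwheel '2 1 0 0.4 0; 2 0.5 0 0 0' 30
python3 -m handwheel '2 0.4 0 0 0'
python3 -m handwheel '2 0.4 0 0 0'
python3 -m handwheel '2 0.4 0 0 0'
python3 -m handwheel '2 0.4 0 0 0'
python3 -c "
from h import *
gp(.47,-.08,.095);print(T(read_state())[:3,2])"
```

```text
t: 18.8
eef_pos: [0.4674, -0.0845, 0.2506]
tool_rot: [-176.7, 2.7, -7.5]
force: [0.8, -0.4, -3.8]
width: 0.0283
t: 18.88
eef_pos: [0.4722, -0.0851, 0.2508]
tool_rot: [-176.7, 2.7, -7.4]
force: [-0.6, -0.0, -3.6]
width: 0.0284
t: 18.97
eef_pos: [0.477, -0.0858, 0.2508]
tool_rot: [-176.7, 2.7, -7.4]
force: [0.2, 1.4, -4.0]
width: 0.028
t: 19.05
eef_pos: [0.4811, -0.0863, 0.2507]
tool_rot: [-176.7, 2.7, -7.4]
force: [-2.7, 0.5, -1.9]
width: 0.0281
t: 19.13
eef_pos: [0.4845, -0.0867, 0.2503]
tool_rot: [-176.7, 2.9, -7.4]
force: [-2.7, -0.1, -2.3]
width: 0.0283
grasp pt [ 0.478  -0.0768  0.0958] F [-2.7256 -0.0802 -2.2728] t19.13 w0.0283 rot [-176.6738    2.8702   -7.4286] -> cm [-0.7464  0.4302  0.092 ]
[-0.0421  0.064  -0.9971]
```

```bash

python3 -m handwheel '2 0.3 0 0.4 0'
python3 -m handwheel '2 0.4 0 0.2 0'
python3 -m handwheel '2 0.5 0 0.2 0'
python3 -m handwheel '2 0.5 0 0.1 0'
python3 -c "
from h import *
gp(.49,-.08,.09);print(T(read_state())[:3,2])"
```

```text
t: 19.22
eef_pos: [0.4872, -0.0868, 0.2465]
tool_rot: [-176.7, 2.9, -7.4]
force: [-2.1, 1.4, -2.6]
width: 0.0286
t: 19.3
eef_pos: [0.49, -0.0869, 0.2435]
tool_rot: [-176.6, 3.1, -7.4]
force: [-3.1, -0.3, -1.4]
width: 0.0278
t: 19.38
eef_pos: [0.4942, -0.0872, 0.2408]
tool_rot: [-176.6, 3.3, -7.4]
force: [-2.6, 0.5, -2.0]
width: 0.0284
t: 19.47
eef_pos: [0.4986, -0.0877, 0.2389]
tool_rot: [-176.6, 3.4, -7.4]
force: [-2.5, 0.4, 0.2]
width: 0.0281
grasp pt [ 0.4906 -0.0774  0.0844] F [-2.4651  0.3753  0.1533] t19.47 w0.0281 rot [-176.6114    3.4279   -7.4107] -> cm [-0.0636  0.2334 -0.5679]
[-0.0516  0.0663 -0.9965]
```

Contact held at about 2.5 N while the gun pivoted through roughly 19 mm of travel. I'll back off, lift and turn half round, compensating for sag.

```bash

python3 -m handwheel '2 -1 0 -0.5 0; 2 -1 0 -2 0; 2 0 0 -4 0; 2 0 0 -4 0; 2 0 0 -3 -7; 2 0 0 -1 -7; 2 0 0 -0.2 -7; 2 0 0 -0.2 -7' 80
python3 -m handwheel '2 0 0 -0.2 -7; 2 0 0 -0.2 -7; 2 0 0 -0.2 -7; 2 0 0 -0.2 -7; 2 0 0 -0.2 -7; 2 0 0 -0.2 -7; 2 0 0 -0.2 -7; 2 0 0 -0.2 -7'
python3 -m handwheel '2 0 0 -0.2 -7; 2 0 0 -0.2 -7; 2 0 0 -0.2 -7; 2 0 0 -0.2 -7; 2 0 0 -0.2 -7; 2 0 0 -0.2 -7; 2 0 0 -0.2 -7; 2 0 0 -0.2 -7'
python3 -m handwheel '2 0 0 -0.2 -7; 2 0 0 -0.2 -7; 2 0 0 -0.2 -7; 2 0 0 -0.2 0'
python3 -c "
from h import *
gp(.6,-.107,.25);print(T(read_state())[:3,2])"
```

```text
t: 20.13
eef_pos: [0.4874, -0.0959, 0.3967]
tool_rot: [-175.8, 0.8, 21.2]
force: [-0.3, 0.5, -4.0]
width: 0.0277
t: 20.8
eef_pos: [0.4868, -0.097, 0.4192]
tool_rot: [-178.4, -3.1, 78.3]
force: [0.3, -0.0, -3.4]
width: 0.0279
t: 21.47
eef_pos: [0.4846, -0.0976, 0.4387]
tool_rot: [177.9, -2.3, 135.7]
force: [-0.8, -1.0, -3.0]
width: 0.0276
t: 21.8
eef_pos: [0.4832, -0.0978, 0.4483]
tool_rot: [177.1, -1.0, 157.3]
force: [-0.1, -0.3, -3.0]
width: 0.0274
grasp pt [ 0.4837 -0.0895  0.2935] F [-0.0735 -0.2708 -2.9614] t21.80 w0.0274 rot [177.0866  -1.017  157.3116] -> cm [-11.4796   2.6532   4.2912]
[ 0.0033  0.0537 -0.9986]
```

```bash

python3 -m handwheel '2 0 0 -0.2 -7; 2 0 0 -0.2 -6.5; 2 0 0 0 0'
python3 sh.py E
python3 -c "
from h import *
gp(.6,-.107,.25);s=read_state();M=T(s);print(M[:3,2])
im=snapshot('side');cv2.imwrite('pics/e2.png',im[:,:,::-1])
g=M[:3,3]+.155*M[:3,2];d=M[:3,2]-.31*M[:3,0]-.031*M[:3,1];d/=np.linalg.norm(d);m=g+.086*d
a=proj('side',g);b=proj('side',m);print('side',a,b,'wrist',proj('wrist',g,s),proj('wrist',m,s))
c=(a+b)/2;x,y=int(c[0])-67,int(c[1])-62
A=cv2.resize(im[y:y+125,x:x+134],None,fx=3,fy=3,interpolation=cv2.INTER_CUBIC)[:,:,::-1]
B=cv2.imread('pics/E.png')[45:420,80:480];print('crop',x,y);A=A[:375,:400]
cv2.imwrite('pics/e3.png',np.hstack([A,B]))"
```

```text
t: 22.05
eef_pos: [0.4824, -0.098, 0.4537]
tool_rot: [177.0, -0.1, 170.7]
force: [0.8, 0.1, -3.2]
width: 0.0276
[268.6614 326.2228]
grasp pt [ 0.4834 -0.0898  0.2987] F [-0.8708  0.3445 -3.9721] t22.10 w0.0275 rot [176.9599  -0.101  170.496 ] -> cm [-11.7926  -0.0298   4.8594]
[ 0.007   0.0526 -0.9986]
side [321.4564 128.2059] [312.3511 152.7678] wrist [276.8692 300.1317] [274.0208 265.1214]
crop 249 78
```

View pics/e3.png

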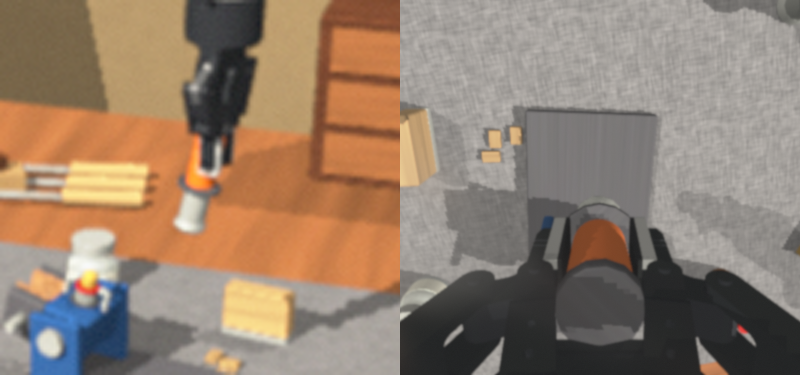

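The side crop shows the gun tilted with its mouth away from the robot: flange at (198,185), mouth at (188,228). The wrist crop shows the cap centre near (600,305) and the flange arc top near row 203. I'll compare these with the predicted projections for several tilts.

```bash
python3 -c "
from nip import load
from h import *
im,s=load('E');M=T(s);g=M[:3,3]+.155*M[:3,2]
for k in (-.15,-.2,-.25,-.31,-.36):
    d=M[:3,2]+k*M[:3,0]-.031*M[:3,1];d/=np.linalg.norm(d)
    f=lambda h:g+(.086-h)*d
    print('K',k,'cap W',proj('wrist',f(.114),s),'flange W',proj('wrist',f(.05),s),'S cap,fl,mouth',*[(proj('side',f(h))-[249,78])*3 for h in(.114,.05,.0)])
c=np.array([.6224,-.1118,.1215])
for L in (8,11,15,19):
    L=np.radians(L);a=np.array([-np.sin(L)*.986,np.sin(L)*.167,np.cos(L)]);print('N',(proj('side',c)-[249,78])*3,(proj('side',c+.0085*a)-[249,78])*3,(proj('side',c+.017*a)-[249,78])*3)
i2=cv2.imread('pics/e2.png')[:,:,::-1].copy();h=cv2.cvtColor(i2,cv2.COLOR_RGB2HSV)
r=[]
for row in range(133,157):
    x=np.where(h[row,295:335,1]<90)[0]+295
    if len(x): print('R',(row-78)*3,(x.min()-249)*3,(x.max()+1-249)*3,end=' | ')
b,_=blobs(i2,(18,150,120),(32,255,255),(270,160,290,185),4)
for q in b: print('B',[(v-o)*3 for v,o in zip(cv2.minEnclosingCircle(q)[0],(249,78))])
"| grep '^[KNRB]'
```

```text
B red [151.4 262.2] [36.1 37.2] 29 brass [146.8 265.2] 15.5 600.5
B 2713.5 [[163, 219], [165, 226], [157, 232], [171, 236], [180, 245], [192, 288], [214, 290], [219, 278], [216, 222]]
B 1387.5 [[244, 199], [237, 223], [225, 224], [222, 229], [223, 276], [228, 296], [238, 295]]
B 898.0 [[78, 225], [85, 280], [100, 291], [98, 248], [87, 238], [89, 226]]
B 448.5 [[105, 255], [107, 287], [132, 288], [118, 278], [111, 264], [116, 260]]
K -0.15 cap W [278.8032 334.8615] flange W [275.2613 271.258 ] S cap,fl,mouth [222.6103 123.824 ] [210.4821 183.9206] [201.3625 229.1099]
K -0.2 cap W [278.781  331.1134] flange W [275.2846 274.4534] S cap,fl,mouth [223.8813 124.2725] [208.8878 183.3374] [197.6248 227.706 ]
K -0.25 cap W [278.7538 327.3383] flange W [275.3103 277.6277] S cap,fl,mouth [225.1135 124.773 ] [207.3434 182.6914] [194.0068 226.1596]
K -0.31 cap W [278.7151 322.821 ] flange W [275.344  281.3847] S cap,fl,mouth [226.5317 125.4327] [205.5673 181.8454] [189.848  224.1438]
K -0.36 cap W [278.6787 319.1044] flange W [275.3739 284.4536] S cap,fl,mouth [227.6572 126.0232] [204.1585 181.092 ] [186.5508 222.3553]
N [ 87.7303 286.8562] [ 88.7348 279.9041] [ 89.7448 272.914 ]
N [ 87.7303 286.8562] [ 89.1042 280.0481] [ 90.4858 273.2017]
N [ 87.7303 286.8562] [ 89.5907 280.2692] [ 91.462  273.6439]
N [ 87.7303 286.8562] [ 90.0682 280.5225] [ 92.4202 274.151 ]
R 165 201 222 | R 168 201 222 | R 171 198 219 | R 174 207 219 | R 177 180 183 | R 180 180 183 | R 183 180 186 | R 186 180 219 | R 189 183 219 | R 192 183 219 | R 195 183 210 | R 198 183 210 | R 201 180 210 | R 204 180 207 | R 207 180 207 | R 210 180 207 | R 213 177 204 | R 216 177 204 | R 219 174 204 | R 222 174 204 | R 225 174 204 | R 228 177 204 | R 231 183 201 | B [87.30001831054688, 278.6999816894531]
```

The barrel slope in the side view (about 0.28) and the cap in the wrist view both give a tilt of about -0.22 in the tool frame, so the gun leans about 12.5° with only about 1° sideways. The gun axis sits about 4 mm toward -x in the pads. Next I'll put the mouth above the nipple on its axis.

```bash
cat >> h.py <<'E'
C=np.array([.6224,-.1118,.1215]);L=np.radians(14);AX=np.array([-np.sin(L)*.986,np.sin(L)*.167,np.cos(L)])
def mouth(up):
    s=read_state();M=T(s);d=M[:3,:3]@np.array([-.22,-.031,1]);d/=np.linalg.norm(d)
    m=M[:3,3]+.155*M[:3,2]-.0043*M[:3,0]+.086*d
    r=m-C;print('t%.2f'%s['t'],'above collar mm',1000*r@AX,'F',s['force'],'rot',s['tool_rot'],'gun-axis deg',np.degrees(np.arccos(-d@AX)),'gun lean xy',d[:2],'off-axis mm',1000*(r-(r@AX)*AX),'-> cm',M[:3,:3].T@(C+up*AX-m)*100)
E
python3 -c "
from h import *
mouth(.06)"
python3 -m handwheel '2 -3 0 0 0; 2 -3 0 0 0; 2 -3 0 0 0; 2 -2 0 0 0; 2 0 0 -0.2 0' 
python3 -c "
from h import *
mouth(.04)"
```

```text
t22.15 above collar mm 118.82252820862901 F [-0.4526 -0.9455 -2.7768] rot [176.9583  -0.1376 170.4595] gun-axis deg 2.135716699783299 gun lean xy [ 0.2131 -0.0139] off-axis mm [-88.1866  15.3154 -22.3179] -> cm [-10.382   -0.2335   3.4433]
t: 22.57
eef_pos: [0.5915, -0.1168, 0.4531]
tool_rot: [177.0, -0.3, 169.1]
force: [0.0, -0.5, -3.8]
width: 0.0273
t22.57 above collar mm 91.96657881038838 F [ 0.0367 -0.5402 -3.8147] rot [176.9545  -0.3477 169.0886] gun-axis deg 2.1459298858896445 gun lean xy [ 0.2092 -0.0183] off-axis mm [13.8371 -2.8445  3.5196] -> cm [ 0.1229 -0.2408  5.3899]
```

```bash

python3 -m handwheel '2 0.1 -0.1 1.7 -1; 2 0 -0.1 1.7 0; 2 0 0 1.5 0; 2 0 0 0 0' 100
python3 -c "
from h import *
mouth(.024)
im=snapshot('side');cv2.imwrite('pics/f1.png',im[:,:,::-1])"
```

```text
t: 22.9
eef_pos: [0.5923, -0.1165, 0.4024]
tool_rot: [177.0, -0.2, 169.2]
force: [-1.0, 0.7, -3.6]
width: 0.0274
t22.90 above collar mm 42.45942743791823 F [-1.0292  0.661  -3.6176] rot [176.9686  -0.2064 169.2277] gun-axis deg 2.029036795825813 gun lean xy [ 0.2115 -0.0185] off-axis mm [ 3.4134 -0.6344  0.8653] -> cm [-0.1061 -0.0917  1.875 ]
```

```bash

python3 -m handwheel '2 -0.05 -0.05 1 1; 2 -0.05 0 0.7 0; 2 0 0 0 0'
python3 -c "
from h import *
mouth(.017)"
```

```text
t: 23.2
eef_pos: [0.5939, -0.1166, 0.3878]
tool_rot: [177.0, 0.0, 167.9]
force: [0.3, 0.6, -4.0]
width: 0.0272
t23.20 above collar mm 27.72396442050194 F [ 0.3236  0.5833 -4.0406] rot [176.9964   0.0317 167.9054] gun-axis deg 1.6583696152527896 gun lean xy [ 0.2149 -0.0246] off-axis mm [ 2.5662 -1.0008  0.6724] -> cm [ 0.0133 -0.0028  1.1092]
```

```bash

python3 -m handwheel '2 0 0 0.6 0; 2 0 0 0.4 0; 2 0 0 0 0'
python3 -c "
from h import *
mouth(.010)"
python3 -m handwheel '2 -0.1 0 0.4 0; 2 -0.1 0 0.3 0; 2 0 0 0 0'
python3 -c "
from h import *
mouth(.005)"
```

```text
t: 23.45
eef_pos: [0.5942, -0.1161, 0.3782]
tool_rot: [177.0, 0.2, 167.8]
force: [-0.2, -0.2, -3.9]
width: 0.0274
t23.45 above collar mm 18.229375629402067 F [-0.1792 -0.2228 -3.8988] rot [177.0062   0.1599 167.8344] gun-axis deg 1.5282622355449005 gun lean xy [ 0.217  -0.0255] off-axis mm [ 1.0933 -0.3319  0.2825] -> cm [-0.0827 -0.0249  0.8268]
t: 23.7
eef_pos: [0.5963, -0.117, 0.3717]
tool_rot: [177.2, 0.3, 167.8]
force: [0.4, -1.5, -4.2]
width: 0.0271
t23.70 above collar mm 11.28888796516425 F [ 0.4302 -1.5073 -4.1593] rot [177.1543   0.2598 167.8257] gun-axis deg 1.3843425752559326 gun lean xy [ 0.2181 -0.0284] off-axis mm [ 1.9061 -1.6512  0.5373] -> cm [0.0722 0.0949 0.6692]
```

```bash

python3 -m handwheel '2 0 0.1 0.4 0; 2 0 0.05 0.3 0; 2 0 0 0 0'
python3 -c "
from h import *
mouth(.0)"
python3 -m handwheel '2 -0.1 0 0.3 0; 2 -0.05 0 0.2 0'
python3 -c "
from h import *
mouth(-.003)"
```

```text
t: 23.95
eef_pos: [0.597, -0.1164, 0.3658]
tool_rot: [177.3, 0.4, 167.8]
force: [-1.5, -1.1, 0.8]
width: 0.0272
t23.95 above collar mm 5.381735842600727 F [-1.4709 -1.0992  0.8105] rot [177.3239   0.396  167.7994] gun-axis deg 1.2077198729763117 gun lean xy [ 0.2197 -0.0318] off-axis mm [ 1.5139 -1.5899  0.4384] -> cm [0.0554 0.1027 0.5711]
t: 24.12
eef_pos: [0.5977, -0.1164, 0.3636]
tool_rot: [177.3, 0.4, 167.8]
force: [-5.7, -0.8, 7.8]
width: 0.0268
t24.12 above collar mm 3.0622240147321085 F [-5.6744 -0.7684  7.8423] rot [177.3471   0.3964 167.812 ] gun-axis deg 1.2035224289256516 gun lean xy [ 0.2197 -0.0321] off-axis mm [ 1.6537 -1.6216  0.474 ] -> cm [0.0538 0.1006 0.6406]
```

```bash

python3 -m handwheel '2 0.05 0.05 0.4 0; 2 0 0.05 0.3 0' 120
python3 -c "
from h import *
mouth(-.003)"
python3 -m handwheel '2 0 0 0.4 0; 2 0 0 0.3 0'
python3 -c "
from h import *
mouth(-.010)"
```

```text
t: 24.28
eef_pos: [0.5973, -0.1157, 0.3615]
tool_rot: [177.5, 0.6, 167.8]
force: [-5.0, -2.1, 11.9]
width: 0.0269
t24.28 above collar mm 1.005185643682682 F [-5.0286 -2.1175 11.862 ] rot [177.4814   0.6493 167.827 ] gun-axis deg 0.9324121390559458 gun lean xy [ 0.2234 -0.0352] off-axis mm [ 1.6917 -1.5773  0.4816] -> cm [0.1068 0.1036 0.4406]
t: 24.45
eef_pos: [0.5969, -0.1155, 0.3594]
tool_rot: [177.5, 0.9, 167.8]
force: [-4.6, -1.7, 9.5]
width: 0.0266
t24.45 above collar mm -1.0585978398852507 F [-4.5501 -1.6532  9.536 ] rot [177.5301   0.8677 167.8388] gun-axis deg 0.7082472890698492 gun lean xy [ 0.2269 -0.0368] off-axis mm [ 1.6261 -1.6882  0.4701] -> cm [-0.0077  0.1008  0.92  ]
```

```bash

python3 -m handwheel '2 0 0.05 0.5 0; 2 0 0 0.4 0'
python3 -c "
from h import *
mouth(-.010)"
python3 -m handwheel '2 0 0 0.4 0; 2 0 0 0.3 0'
python3 -c "
from h import *
mouth(-.010)"
```

```text
t: 24.62
eef_pos: [0.5967, -0.115, 0.3558]
tool_rot: [177.6, 1.1, 167.9]
force: [-8.6, -0.4, 21.8]
width: 0.0268
t24.62 above collar mm -4.643680793746753 F [-8.5693 -0.4413 21.8194] rot [177.6259   1.1324 167.8521] gun-axis deg 0.4352594378776702 gun lean xy [ 0.2309 -0.0393] off-axis mm [ 1.5894 -1.6842  0.4609] -> cm [0.0725 0.1134 0.5697]
t: 24.78
eef_pos: [0.5959, -0.1147, 0.3558]
tool_rot: [177.7, 1.4, 167.9]
force: [-5.7, -0.6, 10.3]
width: 0.0265
t24.78 above collar mm -4.615735478677713 F [-5.7    -0.6245 10.3315] rot [177.6696   1.3636 167.8716] gun-axis deg 0.19308544342329748 gun lean xy [ 0.2346 -0.0407] off-axis mm [ 1.6789 -1.7159  0.4842] -> cm [0.0836 0.115  0.5742]
```

The force passed its peak at about 16 N, dropped, then rose to about 26 N after roughly 9–10 mm of travel, which fits the collar reaching its stop. I'll push a little more and look.

```bash

python3 -m handwheel '2 0 0.05 0.5 0; 2 0 0 0.6 0'
python3 -c "
from h import *
mouth(-.010)
s=read_state();w=snapshot('wrist')
im=snapshot('side')
u=proj('side',C);x,y=int(u[0])-40,int(u[1])-70
A=cv2.resize(im[y:y+100,x:x+80],None,fx=5,fy=5,interpolation=cv2.INTER_CUBIC)
B=cv2.resize(w[150:400,150:400],None,fx=1.6,fy=2,interpolation=cv2.INTER_CUBIC)
print(A.shape,B.shape,x,y);cv2.imwrite('pics/g.png',np.hstack([A,B])[:,:,::-1]);print(read_state()['force'])"
```

```text
t: 24.95
eef_pos: [0.5951, -0.1141, 0.3554]
tool_rot: [177.8, 1.7, 167.9]
force: [-16.1, -0.3, 37.7]
width: 0.0272
t24.95 above collar mm -4.993248028269873 F [-16.09    -0.2851  37.6567] rot [177.787    1.7473 167.8949] gun-axis deg 0.20132027627163532 gun lean xy [ 0.2406 -0.044 ] off-axis mm [ 2.3181 -1.9494  0.6511] -> cm [0.1633 0.1261 0.5515]
(500, 400, 3) (500, 400, 3) 238 103
[-13.0853  -0.8808  29.0144]
```

View pics/g.png

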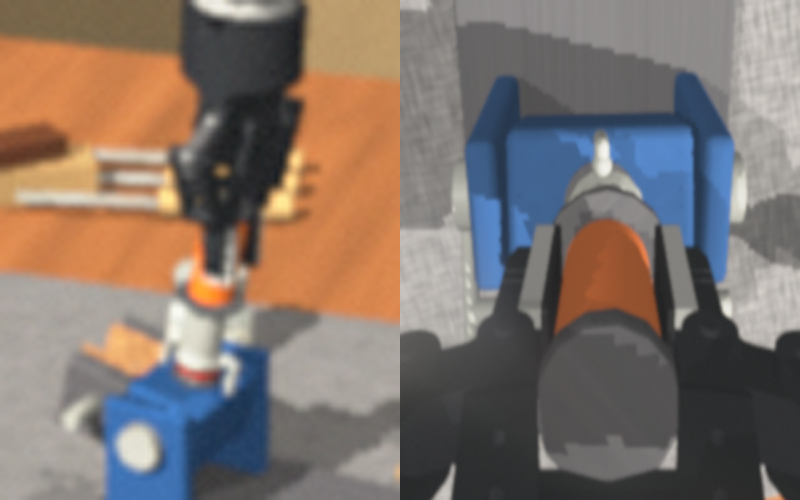

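The gun is seated: in the left crop its rim meets the pressed collar at about (195,375), and in the right crop the front steel jaw at (600,150) sits over it. The force has a -x share, so I'll relieve it slightly sideways while keeping the push.

```bash

python3 -m handwheel '2 0.15 0 0.4 0; 2 0.1 0 0.4 0'
python3 -c "
from h import *
mouth(-.005)"
python3 -m handwheel '2 0.1 0 0.4 0; 2 0 0 0.4 0'
python3 -c "
from h import *
mouth(-.005)"
```

```text
t: 25.22
eef_pos: [0.5925, -0.1134, 0.3554]
tool_rot: [177.8, 2.3, 167.9]
force: [-6.6, -0.7, 14.7]
width: 0.0271
t25.22 above collar mm -4.584938490823708 F [-6.5934 -0.6511 14.6695] rot [177.8315   2.2656 167.8947] gun-axis deg 0.7025454822171405 gun lean xy [ 0.249  -0.0466] off-axis mm [ 1.8822 -1.8962  0.5417] -> cm [0.2173 0.143  0.0914]
t: 25.38
eef_pos: [0.5913, -0.113, 0.3552]
tool_rot: [177.9, 2.7, 167.9]
force: [-10.5, -0.4, 20.6]
width: 0.0268
t25.38 above collar mm -4.643427862465391 F [-10.5105  -0.3631  20.6076] rot [177.8731   2.6794 167.8946] gun-axis deg 1.1165563880513645 gun lean xy [ 0.2557 -0.0487] off-axis mm [ 2.2584 -2.005   0.6387] -> cm [0.2586 0.1457 0.0919]
```

```bash

python3 -m handwheel '2 0 0 0.5 0; 2 0 0 0.5 0'
python3 -c "
from h import *
mouth(-.005)
for i in range(12):
    im=snapshot(['side','top'][i%2])
    if i%3==0: s=read_state();print(s['t'],s['force'],s['eef_pos'],s['tool_rot'])
cv2.imwrite('pics/topend.png',im[:,:,::-1])
for roi,n in [((300,200,380,250),'plate'),((370,200,420,260),'bench')]:
    cs,m=blobs(im,(8,80,100),(30,255,255),roi,3)
    for c in cs: print(n,cv2.contourArea(c),cv2.minAreaRect(c)[:2],onz('top',cv2.minAreaRect(c)[0],.006))"
```

```text
t: 25.55
eef_pos: [0.5904, -0.1126, 0.3549]
tool_rot: [177.9, 3.0, 167.9]
force: [-11.8, -1.2, 26.3]
width: 0.0268
t25.55 above collar mm -4.785430630591045 F [-11.7578  -1.2248  26.3274] rot [177.9267   3.0076 167.9143] gun-axis deg 1.4485058087304898 gun lean xy [ 0.2609 -0.0507] off-axis mm [ 2.5832 -2.052   0.7205] -> cm [0.2948 0.1439 0.0828]
25.6 [-11.0393  -0.6126  24.5589] [ 0.5903 -0.1125  0.3549] [177.9282   3.015  167.9138]
25.75 [-12.154    0.0134  25.3419] [ 0.5903 -0.1125  0.3549] [177.9256   3.0067 167.9134]
25.9 [-11.434    0.226   24.8722] [ 0.5903 -0.1125  0.3549] [177.9246   3.0051 167.9153]
26.05 [-10.7158  -0.6702  25.4349] [ 0.5903 -0.1126  0.355 ] [177.9258   3.0038 167.9136]
plate 226.0 ((360.4586181640625, 229.7034454345703), (20.02420997619629, 18.4974365234375)) [ 0.4878 -0.1529  0.006 ]
plate 51.0 ((338.0, 221.00001525878906), (4.365641117095947, 40.26091384887695)) [ 0.5133 -0.0896  0.006 ]
plate 29.0 ((341.7500305175781, 232.75001525878906), (3.1622776985168457, 13.597792625427246)) [ 0.4794 -0.0994  0.006 ]
bench 87.0 ((416.69171142578125, 240.96719360351562), (7.163181781768799, 39.557010650634766)) [ 0.4545 -0.3109  0.006 ]
bench 47.5 ((405.5962829589844, 246.47642517089844), (4.7426910400390625, 24.51129150390625)) [ 0.4391 -0.2789  0.006 ]
bench 32.0 ((382.5, 224.5), (5.0, 7.0)) [ 0.5022 -0.2161  0.006 ]
```

```bash
python3 -c "
from workcell import *
print(close_job());s=read_state();print(s['t'],s['force'],s['width'])"
```

```text
the job is handed in; nothing more can be done
None
the job is handed in; nothing more can be done
```

I did the whole job and handed it in at about 26 s of the 67 s allowed. The interface gave no verdict, so what follows is my own measurement.

- **Chips and scraper:** One sweep toward the vise's -y end pushed all three chips onto the bench, and they were still off the plate in the last clear view. I released the scraper upright on the bench, about 0.2 m from the vise's centre line. I didn't touch the bottle, jar or plane, and never approached them.
- **Gun:** The moves cannot tilt the tool, so I pushed the smallest gun's mouth against the plate's front edge to tilt it in the fingers, then turned it half round onto the nipple.
- **Press:** Resistance rose to about 16 N, fell, then rose steeply after about 9–10 mm of travel, which matches the collar snapping down. At hand-in the gun was gripped at 120 N and pressing with a steady 28 N or so.

**Checks that disagreed or fell short:**
- **Nipple lean:** My estimates ran from 11° to 19°, and I discarded one that gave 3°. The gun was at about 15°, give or take 2°, and the contact force leaned about 22°. I expect the axes to be within 7°, but did not confirm it.
- **Mouth position:** My estimate of the mouth's position ended about 5 mm below the unpressed collar face, not 10 mm, and about 3 mm off the axis. I judged the collar fully down from the force pattern and the picture.
- **Last top picture:** The arm hid the plate, so it could not confirm that the plate was clear.

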